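# Load the spray cans and slide the crate onto the van trolley

## Task

Take the yellow retaining bar off the trolley, stand every spray can upright in a pocket of its own in the plywood crate on the bench - lower each one in gently, they are pressurised, so never drop or ram them - and then slide the loaded crate across the step onto the trolley's deck, easing its front edge up over the deck's edge without ramming it, tipping it or carrying it through the air. When the crate stands flat on the deck, far enough in for the bar, lay the bar back in both brackets behind it; leave everything else on the bench where it is.

Things in the scene. Friction and masses are not known exactly. Their poses are not given: they have to be found in the camera images.
- trolley: blue and grey trolley standing at the bench's left end (world y = 0.14), 5 to 13 mm off it; it stays put. Origin: middle of the deck's bench-side edge, on the deck's top, so its z is the step up from the bench (10 to 18 mm). x along that edge (world x), y into the deck. Deck 560 (x) by 380 mm (y), bench side open, a 25 mm high lip on the other three sides
- bracket_near (a point): seat of the upright U bracket nearer the robot (trolley x = -125, y = 22, 45 mm above the deck). Each bracket is 14 mm thick in x and 54 mm in y; its slot is 38 mm wide between cheeks 30 mm high, which then flare outwards for 20 mm more (top 95 mm above the deck). 236 mm clear between the two
- bracket_far (a point): seat of the other U bracket, alike (trolley x = +125, y = 22, 45 mm above the deck)
- bar: yellow retaining bar, black rubber grip in the middle: square tube 25 x 25 mm, 316 mm long, 0.3 kg, with a black 34 mm square flange 8 mm thick at each end (300 mm between them; they go outside the brackets and keep the bar 4.5 mm off a surface it lies on). At first it lies in the brackets, its underside 45 mm above the deck. Origin: centre of the tube's underside, x along it
- crate: plywood crate on the bench, 156 x 156 mm and 90 mm high, 0.7 kg empty, walls and floor 9 mm thick, cross dividers 18 mm, four open pockets 60 mm square, centres at x, y = +-39 mm. Origin at the centre of its underside, z up; its +y side carries the pull handle and faces the trolley
- crate_handle (a point): middle of the crate's pull handle: a steel bar of 12 mm diameter, 100 mm long along the crate's x, 42 mm out from its +y wall and 105 mm above its underside (free all round, can be taken from above)
- can1: blue spray can standing on the cardboard pad: 45 mm diameter, straight side up to 128 mm, rounded shoulder and white nozzle to 150 mm, 0.22 kg. Origin at the centre of its underside, z up its axis. Absent (None) in some starts
- can2: yellow spray can standing on the cardboard pad: 45 mm diameter, straight side up to 128 mm, rounded shoulder and white nozzle to 150 mm, 0.22 kg. Origin at the centre of its underside, z up its axis. Absent (None) in some starts
- can3: red spray can standing on the cardboard pad: 45 mm diameter, straight side up to 128 mm, rounded shoulder and white nozzle to 150 mm, 0.22 kg. Origin at the centre of its underside, z up its axis. Absent (None) in some starts
- can4: green spray can standing on the cardboard pad: 45 mm diameter, straight side up to 128 mm, rounded shoulder and white nozzle to 150 mm, 0.22 kg. Origin at the centre of its underside, z up its axis. Absent (None) in some starts
- cleaner: bystander: white cleaner bottle with red cap, 68 mm diameter, 200 mm tall; origin under its centre
- tape: bystander: yellow and black tape measure, 70 x 38 x 60 mm; origin under its centre
- respirator: bystander: grey half-mask respirator with two white round filters, about 110 x 150 x 70 mm; origin under its centre
- tin: bystander: blue-labelled paint tin, 100 mm diameter, 115 mm tall; origin under its centre
- screwdriver: bystander: screwdriver lying flat; origin under its middle, x along it
- brush: bystander: brush lying flat; origin under its middle, x along it
Not all that is in view belongs to the job. Leave any black or pink look-alike of the can2 alone.

How it is judged:
On the way, in this order (a step that is already met when the one before it is completed fails the run):
1. every spray can stands upright on the floor of a crate pocket, let go, with the crate still flat on the bench (z of can1 in the frame of crate between -0.005 and 0.018 m and x of can1 in the frame of crate between -0.08 and 0.08 m and y of can1 in the frame of crate between -0.08 and 0.08 m and angle between each of can1, can2, can3, can4's own z axis and vertical below 0.2 rad and z of can2 in the frame of crate between -0.005 and 0.018 m and x of can2 in the frame of crate between -0.08 and 0.08 m and y of can2 in the frame of crate between -0.08 and 0.08 m and z of can3 in the frame of crate between -0.005 and 0.018 m and x of can3 in the frame of crate between -0.08 and 0.08 m and y of can3 in the frame of crate between -0.08 and 0.08 m and z of can4 in the frame of crate between -0.005 and 0.018 m and x of can4 in the frame of crate between -0.08 and 0.08 m and y of can4 in the frame of crate between -0.08 and 0.08 m and contact force between the fingers and can1 below 0.3 N and contact force between the fingers and can2 below 0.3 N and contact force between the fingers and can3 below 0.3 N and contact force between the fingers and can4 below 0.3 N and y of crate in the frame of trolley below 0.03 m and angle between crate's own z axis and vertical below 0.05 rad), for 0.3 s.
2. the loaded crate stands flat and wholly on the trolley's deck (y of crate in the frame of trolley between 0.105 and 0.28 m and x of crate in the frame of trolley between -0.16 and 0.16 m and z of crate in the frame of trolley between -0.006 and 0.006 m and angle between crate's own z axis and vertical below 0.04 rad and z of can1 in the frame of crate between -0.005 and 0.018 m and x of can1 in the frame of crate between -0.08 and 0.08 m and y of can1 in the frame of crate between -0.08 and 0.08 m and angle between each of can1, can2, can3, can4's own z axis and vertical below 0.2 rad and z of can2 in the frame of crate between -0.005 and 0.018 m and x of can2 in the frame of crate between -0.08 and 0.08 m and y of can2 in the frame of crate between -0.08 and 0.08 m and z of can3 in the frame of crate between -0.005 and 0.018 m and x of can3 in the frame of crate between -0.08 and 0.08 m and y of can3 in the frame of crate between -0.08 and 0.08 m and z of can4 in the frame of crate between -0.005 and 0.018 m and x of can4 in the frame of crate between -0.08 and 0.08 m and y of can4 in the frame of crate between -0.08 and 0.08 m), for 0.3 s.
At the end, for the whole second after the job is handed in: Every can stands upright (11 deg) on a pocket floor; the crate is flat on the deck (within 6 mm, 2 deg), its centre 105 mm or more in from the bench-side edge; the bar lies in both brackets (35-52 mm above the deck, 15 mm across, 30 mm along, 7 deg); all at rest (all of step 2 and z of bar in the frame of trolley between 0.035 and 0.052 m and y of bar in the frame of trolley between 0.007 and 0.037 m and x of bar in the frame of trolley between -0.03 and 0.03 m and angle between the x axis of bar and the x axis of trolley, either way round below 0.12 rad and linear speed of each of crate, bar, can1, can2, can3, can4 below 0.02 m/s); the robot touches nothing.
It fails at once if the crate is tipped by more than 12 degrees or lifted through the air (centre of its underside over 40 mm above the deck) (angle between crate's own z axis and vertical above 0.21 rad or z of crate in the frame of trolley above 0.04 m).
It fails at once if a can is rammed into the crate (over 60 N between them) (contact force between any of can1, can2, can3, can4 and crate above 60 N).
It fails at once if a can is let fall into the crate (faster than 0.9 m/s in a pocket) ((linear speed of can1 above 0.9 m/s and z of can1 in the frame of crate between -0.005 and 0.1 m and x of can1 in the frame of crate between -0.08 and 0.08 m and y of can1 in the frame of crate between -0.08 and 0.08 m) or (linear speed of can2 above 0.9 m/s and z of can2 in the frame of crate between -0.005 and 0.1 m and x of can2 in the frame of crate between -0.08 and 0.08 m and y of can2 in the frame of crate between -0.08 and 0.08 m) or (linear speed of can3 above 0.9 m/s and z of can3 in the frame of crate between -0.005 and 0.1 m and x of can3 in the frame of crate between -0.08 and 0.08 m and y of can3 in the frame of crate between -0.08 and 0.08 m) or (linear speed of can4 above 0.9 m/s and z of can4 in the frame of crate between -0.005 and 0.1 m and x of can4 in the frame of crate between -0.08 and 0.08 m and y of can4 in the frame of crate between -0.08 and 0.08 m)).
It fails at once if the crate is rammed against the trolley or banged down on it (over 50 N between them) (contact force between crate and trolley above 50 N).
It fails at once if a bystander is moved by more than 40 mm (distance of any of cleaner, tape, respirator, tin, screwdriver, brush from where it was at the start of the episode above 0.04 m).
Of can1, can2, can3, can4 only 2 to 4 are there at a start; the rules pass over those that are not, and their reading is None.
At some moment in a run one of bar, crate may be knocked a few centimetres aside while the robot is not near it.
It also fails if it takes over 210 s, if anything falls off the work surface, if the arm or the gripper's body presses on something with over 40 N, if the wrist force passes 120 N, or if a joint passes its speed limit or range.

## Robot

A 6-joint arm with a two-finger parallel gripper is mounted at the origin on the work surface. World frame = base frame: x ahead of the robot, y to its left, z up, the work surface at z = 0. Lengths are in m, angles in rad, forces in N, time in s.
With the tool pointing down it reaches from about 0.25 to 0.775 m from the base axis. Payload 4 kg.
Tool frame: the origin (TCP) lies at the very end of the fingers, on their centre line; the grasp point (between the pads) lies 19 mm behind it (robot.hold_point_z is the distance from the TCP to the grasp point, in m); z points along the fingers, y is the line along which they close (so a half turn about z gives the same grasp; the last joint's range is limited). The gripper opens to 94 mm and grips with 3 to 60 N. Pads are 16 mm wide; open, the fingers measure 119 mm over their backs; the gripper's body (75 mm by 177 mm) begins 78 mm behind the grasp point.
Start: joints at [1.157, 0.087, 1.371, -0, 1.684, -0.103], TCP at [0.168, 0.524, 0.206] pointing down, gripper open.
Joint ranges: [-3.1, 3.1], [-0.76, 2.03], [0.27, 2.55], [-1.08, 4.22], [0.17, 2.65], [-2.57, 2.57]. Speed limits (rad/s): [2.79, 2.79, 3.14, 3.14, 3.14, 3.14].

## Interface

Orientations are given as [roll, pitch, yaw] about the fixed x, y, z axes, in that order (R = Rz(yaw) Ry(pitch) Rx(roll)).
In Python, from bench import robot gives the robot as it stands.
- The arm moves only by the tool carry_out, never from a script. Its argument "steps" is a list of rows, each a list of 3 entries, a list of its own where there are three numbers: the shift along the tool's x, y, z in m, then the turn about the tool's z in units of 10 degrees (1.0 is 10 degrees), then the closure, from -1 (fully open) to 1 (shut). In form: [[[tx, ty, tz], roll, jaw], ...]. A call has 1 to 10 rows; each row is the pose to reach, as a shift and turn from the pose commanded when the call began, along the tool's axes at that moment; what a row does not reach only later rows make up. A row lasts 1/8 s, in which the tool goes at most 62.5 mm and 10.7 degrees, less where a joint would pass 70% of its speed; a pose out of reach is approached as far as the arm can. A call with a gripper value outside its range is refused whole. The fingers move at their own pace and stop on an object; the grip force is fixed at half the most. Time passes only in rows, so rows that repeat a pose let the fingers close. It gives the time, the measured TCP pose, the force, the opening and the grip force at its end, in the units of the state.
- robot.get_obs(): the state, without advancing time (a new reading comes with each control period).
- robot.snapshot(name): name is "scene" or "side" or "wrist"; returns a dict with "image" (384x512x3 uint8, red, green, blue), "z_map" (384x512 float32, m along the optical axis (not along the pixel's ray), 0 where there is no reading), "mtx" (3x3 intrinsics, pixels), "D" ([k1, k2, p1, p2, k3] as OpenCV has them; the pictures are not rectified), "R" (3x3) and "t" (3): a world point X has camera coordinates R X + t. Camera axes: x right, y down, z forward; pixel columns grow to the right and rows downward; lengths in m; the calibration is good to about 2 mm. A picture is of the moment at which its call begins.
- robot.close_job(): hands the job in; it is judged then, once.
The state is a dict: "time": time; "joint_positions": joint angles; "qvel": joint speeds; "joint_torque": joint torques, N m; "tool_pos": TCP position; "ee_rot": TCP orientation; "wrist_force": force on the tool from outside, world axes, zero at the start; "wrist_torque": the same for the moment, N m; "width": finger opening in m; "finger_force": force on a finger pad.
Only numpy, scipy, OpenCV 4.12 (cv2) and the standard library are available. Lean on these libraries where they do the work, as an engineer would, in place of code of your own. Each camera call takes 0.05 s, during which the arm holds its last target. There are 200 camera calls.

## Working session

There is one attempt and no reset: what is moved stays moved. The work goes in short steps, Python scripts to look and compute and a tool call to move; the robot and the scene stay as the last step left them, time stands still between calls to the robot, and variables do not carry over. Pictures are saved under pics/ and viewed, at most 14 in all, crops included, and the job is handed in when it is done.

Besides the shell and the picture viewer there is one more tool, called after "Request:" by a JSON object that holds its "name" and its "arguments". carry_out: Moves the arm, as the interface text tells. Its arguments: {"type":"object","properties":{"steps":{"type":"array","items":{"type":"array"}}},"required":["steps"]}

```bash
ls; mkdir -p pics; cat > h.py <<'E'
import numpy as np, cv2
from bench import robot
def snap(n):
    s=robot.snapshot(n); return s
def cloud(s):
    h,w=s["z_map"].shape
    u,v=np.meshgrid(np.arange(w),np.arange(h))
    p=np.stack([u,v],-1).reshape(-1,1,2).astype(np.float64)
    n=cv2.undistortPoints(p,s["mtx"],s["D"]).reshape(h,w,2)
    z=s["z_map"].astype(float)
    c=np.dstack([n[...,0]*z,n[...,1]*z,z])
    X=(c-s["t"])@s["R"]      # R^T (c-t)
    X[z==0]=np.nan
    return X
def save(s,f,crop=None,k=1):
    im=s["image"][...,::-1]
    if crop: a,b,c,d=crop; im=im[b:d,a:c]
    cv2.imwrite("pics/"+f,cv2.resize(im,None,fx=k,fy=k,interpolation=cv2.INTER_CUBIC))
E
python3 - <<'E'
from h import *
for n in("scene","side"):
    s=snap(n); np.savez(n+".npz",**s); save(s,n+"0.png",None,1.5)
    print(n,-s["R"].T@s["t"],s["mtx"][0,0])
o=robot.get_obs(); print(o)
E
```

```text
pics
scene [ 0.90469312 -0.72375037  1.13145166] 438.2161207860278
side [0.38901805 0.60581292 0.74100061] 382.74002708014575
{'time': 0.1, 'joint_positions': array([ 1.15689092e+00,  8.78731046e-02,  1.37208140e+00, -7.41490103e-06,
        1.68359953e+00, -1.03083427e-01]), 'qvel': array([-0.00045671, -0.00099032, -0.00307732,  0.00073812, -0.00035336,
        0.00077758]), 'joint_torque': array([ 2.96973340e-03, -3.41251802e+01, -3.03301585e+01,  7.22001493e-02,
        3.04199662e-02, -1.01307837e-04]), 'tool_pos': array([0.16801312, 0.52319566, 0.20443661]), 'ee_rot': array([-3.13964093e+00, -1.94497453e-04,  2.83076965e+00]), 'wrist_force': array([ 0.07257884,  0.31453491, -0.01337151]), 'wrist_torque': array([-0.00277333, -0.01687419, -0.04136078]), 'finger_force': 0.0, 'width': 0.0942333787208116}
```

View pics/scene0.png

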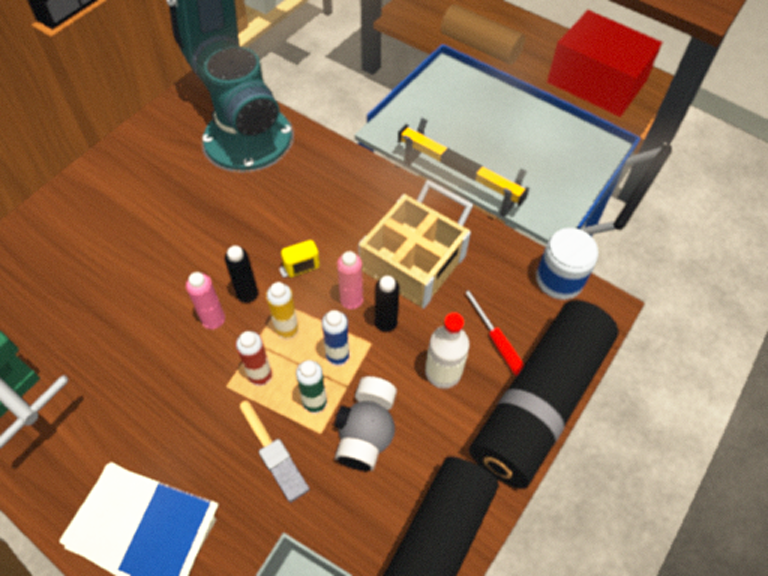

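View pics/side0.png

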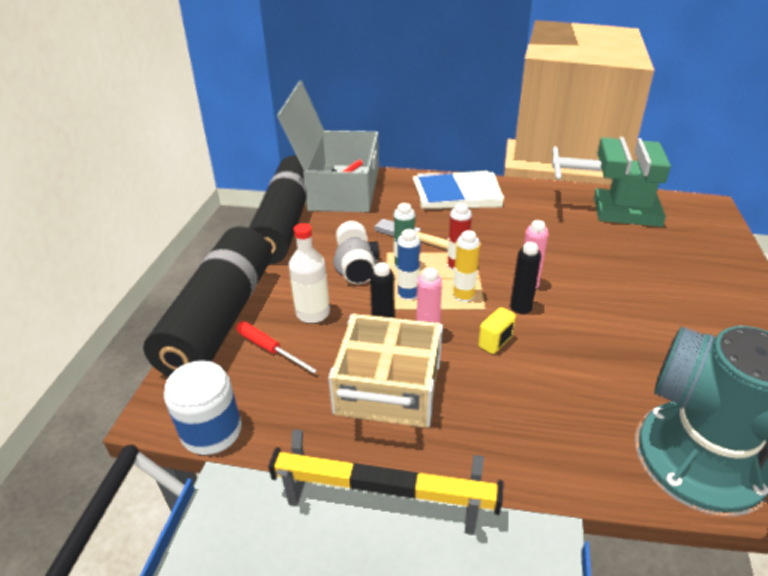

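The scene view (1.5x) shows the blue (335,338), yellow (282,310), red (253,358) and green (311,385) cans on the pad. The pink and black look-alikes are off it at (205,300), (240,275), (349,280) and (386,303). The crate is at (415,245) and the bar at (462,165). Now I'll measure with depth.

```bash
cat > meas.py <<'E'
from h import *
def fitc(P,r=None):
    xy=P[:,:2]
    A=np.c_[2*xy,np.ones(len(xy))]; b=(xy**2).sum(1)
    c=np.linalg.lstsq(A,b,rcond=None)[0]; return c[:2],np.sqrt(c[2]+c[:2]@c[:2])
def cans(names=("scene","side"),S=None):
    S=S or {n:snap(n) for n in names}
    for n in S:
        s=S[n]; X=cloud(s); 
        z=X[...,2]; hs=cv2.cvtColor(s["image"],cv2.COLOR_RGB2HSV)
        H,Sa,V=[hs[...,i].astype(int) for i in range(3)]
        # white nozzle tops: top band 140-155 mm
        m=((z>.137)&(z<.156)&(X[...,0]>0.2)&(X[...,1]<.15)&(X[...,1]>-.5)).astype(np.uint8)
        k,l,st,ce=cv2.connectedComponentsWithStats(m)
        for i in range(1,k):
            if st[i,4]<8: continue
            q=X[l==i]; u,v=ce[i]
            side=s["image"][int(v)+8:int(v)+30,int(u)-3:int(u)+4].reshape(-1,3)
            print(n,"px",ce[i].round(),"n",st[i,4],"xyz",q.mean(0).round(4),"col",np.median(side,0))
E
python3 - <<'E'
from meas import *
S={n:dict(np.load(n+".npz")) for n in("scene","side")}
cans(S=S)
for n,s in S.items():
    X=cloud(s); z=X[...,2]; hs=cv2.cvtColor(s["image"],cv2.COLOR_RGB2HSV)
    # project base & TCP
    for p in ([0,0,0],[.168,.523,.204]):
        print(n,p,cv2.projectPoints(np.array([p],float),cv2.Rodrigues(s["R"])[0],s["t"],s["mtx"],s["D"])[0].ravel().round())
    # crate rim
    m=(abs(z-.09)<.006)&(X[...,0]>.2)&(X[...,0]<.75)&(X[...,1]<.15)&(X[...,1]>-.2)&(hs[...,0]>10)&(hs[...,0]<30)&(hs[...,2]>120)
    m=cv2.morphologyEx(m.astype(np.uint8),cv2.MORPH_CLOSE,np.ones((5,5)))
    k,l,st,ce=cv2.connectedComponentsWithStats(m); i=1+st[1:,4].argmax()
    q=X[(l==i)&(abs(z-.09)<.006)]
    print(n,"rim",len(q),st[i],cv2.minAreaRect(q[:,:2].astype(np.float32)),q[:,2].mean())
    # bar: yellow on trolley
    m=(X[...,1]>.12)&(hs[...,0]>18)&(hs[...,0]<35)&(hs[...,1]>150)&(hs[...,2]>120)&(z>.04)&(z<.13)
    q=X[m]; print(n,"bar",len(q),q.min(0),q.max(0),q.mean(0)); 
    q=q[q[:,2]>np.percentile(q[:,2],90)-.006]; print(cv2.minAreaRect(q[:,:2].astype(np.float32)), np.median(q[:,2]))
    # deck
    m=(X[...,1]>.2)&(X[...,1]<.45)&(X[...,0]>.2)&(X[...,0]<.7)&(hs[...,1]<60)&(z<.03)
    print(n,"deck z",np.median(z[m]),X[m][:,:2].min(0),X[m][:,:2].max(0))
E
```

```text
scene px [157. 169.] n 90 xyz [ 0.2998 -0.3251  0.1453] col [17. 18. 17.]
scene px [232. 173.] n 100 xyz [ 0.4741 -0.2136  0.1454] col [198.5 103.  114. ]
scene px [131. 187.] n 95 xyz [ 0.2824 -0.4093  0.1457] col [159.5  80.   69. ]
scene px [258. 190.] n 93 xyz [ 0.5599 -0.2158  0.1459] col [19. 17. 17.]
scene px [185. 195.] n 150 xyz [ 0.4169 -0.3426  0.1462] col [191.  148.5  71. ]
scene px [223. 214.] n 153 xyz [ 0.5308 -0.3287  0.1462] col [ 95.5 101.5 121.5]
scene px [300. 228.] n 178 xyz [ 0.7116 -0.2438  0.1446] col [205.  196.5 169. ]
scene px [166. 228.] n 170 xyz [ 0.4399 -0.4445  0.1468] col [166.5 118.5  76. ]
scene px [205. 247.] n 181 xyz [ 0.5534 -0.4266  0.1463] col [132.5 137.5 109.5]
side px [270. 139.] n 67 xyz [ 0.5477 -0.416   0.1448] col [136.5 153.5 163. ]
side px [307. 139.] n 68 xyz [ 0.4345 -0.4335  0.1452] col [217. 164.  68.]
side px [359. 150.] n 56 xyz [ 0.2772 -0.3998  0.1439] col [213.  130.5 149. ]
side px [272. 157.] n 84 xyz [ 0.5237 -0.3164  0.1448] col [ 49.  87. 139.]
side px [312. 158.] n 80 xyz [ 0.412  -0.3296  0.1445] col [227. 183.  52.]

[... 725 characters left out ...]
435991287231445), 89.96134948730469) 0.08243397054134978
scene deck z 0.01257387480099586 [0.2031036  0.20001377] [0.69996597 0.44994771]
side [0, 0, 0] [470. 301.]
side [0.168, 0.523, 0.204] [469. 543.]
side rim 1300 [ 220  209   75   52 1370] ((0.5181162357330322, -0.06198262423276901), (0.16125035285949707, 0.1596645712852478), 0.022351959720253944) 0.08681937186623633
side bar 1623 [0.33147333 0.14581759 0.05246847] [0.63309882 0.20867633 0.10096194] [0.47519491 0.175415   0.07650015]
((0.48220986127853394, 0.18345032632350922), (0.301571786403656, 0.05181189626455307), 0.301405131816864) 0.07950777319308257
side deck z 0.009984685475086944 [0.20960747 0.20000306] [0.69996818 0.32040595]
```

Request:
{"name": "carry_out", "arguments": {"steps": [[[-0.408,-0.24,-0.04],-1.78,-1],[[-0.408,-0.24,-0.04],-1.78,-1],[[-0.408,-0.24,-0.04],-1.78,-1],[[-0.408,-0.24,-0.04],-1.78,-1],[[-0.408,-0.24,-0.04],-1.78,-1],[[-0.408,-0.24,-0.04],-1.78,-1],[[-0.408,-0.24,-0.04],-1.78,-1],[[-0.408,-0.24,-0.04],-1.78,-1],[[-0.408,-0.24,-0.04],-1.78,-1],[[-0.408,-0.24,-0.04],-1.78,-1]]}}

```text
time: 1.35
tool_pos: [0.4827, 0.1707, 0.2449]
ee_rot: [3.141, -0.001, 3.141]
wrist_force: [0.2, -0.2, -1.1]
width: 0.0943
finger_force: 0.0
```

```bash
python3 - <<'E'
from meas import *
o=robot.get_obs(); print(o["time"],o["tool_pos"],o["ee_rot"])
s=snap("wrist"); np.savez("w1.npz",**s); save(s,"w1.png",None,1.2)
X=cloud(s); z=X[...,2]; hs=cv2.cvtColor(s["image"],cv2.COLOR_RGB2HSV)
print("cam",-s["R"].T@s["t"])
m=(X[...,1]>.1)&(hs[...,0]>18)&(hs[...,0]<35)&(hs[...,1]>150)&(z>.065)&(z<.1)
q=X[m]; print(len(q),np.median(q[:,2]),cv2.minAreaRect(q[:,:2].astype(np.float32)),q.min(0),q.max(0))
m=(X[...,1]>.2)&(z<.03); print("deck",np.median(z[m]))
E
```

```text
1.35 [0.48274195 0.17069347 0.24493495] [ 3.14118632e+00 -1.42208996e-03  3.14143454e+00]
cam [0.40550425 0.17177256 0.42505944]
3198 0.08309938676921763 ((0.4844064712524414, 0.17102506756782532), (0.3009023070335388, 0.026177752763032913), 0.2298644334077835) [0.33398556 0.1581391  0.06540964] [0.63490713 0.18471558 0.08614414]
deck 0.013288831849867176
```

View pics/w1.png

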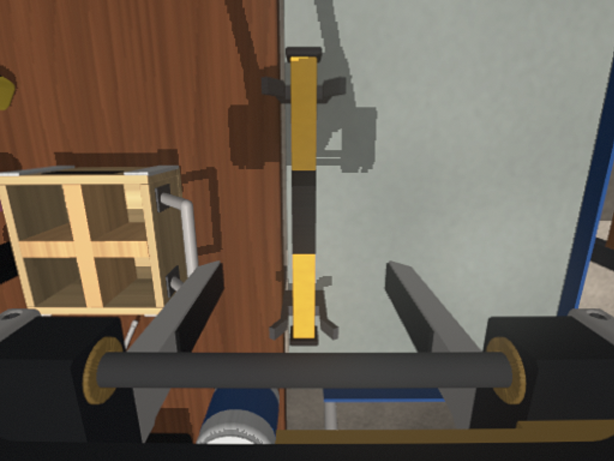

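The wrist view shows the bar seated in both brackets, centre about (254,163) in raw pixels. The crate is at left, square to the world axes. Next: grasp the bar and lift it.

Request:
{"name": "carry_out", "arguments": {"steps": [[[-0.0015,0,0.06],0,-0.5],[[-0.0015,0,0.12],0,-0.3],[[-0.0015,0,0.16],0,-0.3],[[-0.0015,0,0.194],0,-0.3],[[-0.0015,0,0.194],0,-0.3],[[-0.0015,0,0.194],0,1],[[-0.0015,0,0.194],0,1],[[-0.0015,0,0.194],0,1],[[-0.0015,0,0.194],0,1],[[-0.0015,0,0.194],0,1]]}}

```text
time: 2.65
tool_pos: [0.4853, 0.1703, 0.0523]
ee_rot: [3.141, 0.001, 3.141]
wrist_force: [-0.2, -0.2, 3.1]
width: 0.0249
finger_force: 30.0
```

```bash
python3 - <<'E'
from meas import *
s=dict(np.load("scene.npz")); X=cloud(s); z=X[...,2]; hs=cv2.cvtColor(s["image"],cv2.COLOR_RGB2HSV)
m=(z>.015)&(z<.075)&(X[...,1]<-.1)&(X[...,1]>-.4)&(X[...,0]<.45)&(X[...,0]>.15)&(hs[...,0]>18)&(hs[...,0]<35)&(hs[...,1]>150)
q=X[m]; print("tape",q.min(0),q.max(0))
# occupancy of bench in bar area
m=(X[...,0]>.2)&(X[...,0]<.43)&(X[...,1]>-.25)&(X[...,1]<.14)&(z>.01); print(m.sum(), X[m].min(0) if m.any() else '',X[m].max(0) if m.any() else '')
for n in("w1",):
    s=dict(np.load(n+".npz")); X=cloud(s); z=X[...,2]
    m=(abs(z-.09)<.006)&(X[...,1]<.02)&(X[...,0]>.42)&(X[...,0]<.62); q=X[m]
    for lo in (0,): print("rim",cv2.minAreaRect(q[:,:2].astype(np.float32)),q.min(0),q.max(0))
E
```

```text
tape [ 0.31391444 -0.36089555  0.01508681] [ 0.43479209 -0.17880126  0.07257967]
453 [ 0.31391444 -0.24807779  0.01009987] [0.37468076 0.13972508 0.10993237]
rim ((0.520772397518158, -0.062583789229393), (0.16193775832653046, 0.15716178715229034), 0.07526719570159912) [ 0.43972149 -0.14123676  0.08400777] [0.60166064 0.01603075 0.0930199 ]
```

Request:
{"name": "carry_out", "arguments": {"steps": [[[0,0,-0.03],0,1],[[0,0,-0.07],0,1],[[0,0,-0.12],0,1],[[0.04,-0.04,-0.15],0,1],[[0.08,-0.08,-0.15],1,1],[[0.12,-0.12,-0.15],2,1],[[0.16,-0.16,-0.15],3,1],[[0.195,-0.2,-0.15],4,1],[[0.195,-0.2,-0.15],5,1],[[0.195,-0.2,-0.15],6,1]]}}

```text
time: 3.9
tool_pos: [0.2888, -0.0301, 0.2006]
ee_rot: [-3.141, -0.001, 2.085]
wrist_force: [0.0, 0.7, -3.8]
width: 0.0244
finger_force: 30.0
```

Request:
{"name": "carry_out", "arguments": {"steps": [[[0,0,0],1,1],[[0,0,0],2,1],[[0,0,0],3,1],[[0,0,0],3,1],[[0,0,0],3,1]]}}

```text
time: 4.53
tool_pos: [0.2895, -0.0295, 0.201]
ee_rot: [-3.141, -0.0, 1.573]
wrist_force: [0.4, -0.2, -3.1]
width: 0.0248
finger_force: 30.0
```

Request:
{"name": "carry_out", "arguments": {"steps": [[[0,0,0.06],0,1],[[0,0,0.12],0,1],[[0,0,0.16],0,1],[[0,0,0.185],0,1],[[0,0,0.196],0,1],[[0,0,0.198],0,1],[[0,0,0.198],0,1],[[0,0,0.198],0,-0.2],[[0,0,0.198],0,-0.2],[[0,0,0.198],0,-0.2]]}}

```text
time: 5.78
tool_pos: [0.2904, -0.0297, 0.0042]
ee_rot: [3.14, 0.0, 1.571]
wrist_force: [-0.3, -0.8, -0.4]
width: 0.0515
finger_force: 0.0
```

Request:
{"name": "carry_out", "arguments": {"steps": [[[0,0,-0.06],0,-0.2],[[0,0,-0.12],0,-1],[[0,0,-0.18],0,-1],[[-0.03,0.02,-0.23],0,-1],[[-0.08,0.05,-0.27],0,-1],[[-0.13,0.08,-0.29],0,-1],[[-0.18,0.11,-0.3],0,-1],[[-0.23,0.14,-0.3],0,-1],[[-0.28,0.17,-0.3],0,-1],[[-0.33,0.19,-0.3],0,-1]]}}

```text
time: 7.02
tool_pos: [0.4808, -0.3614, 0.3029]
ee_rot: [-3.142, -0.001, 1.571]
wrist_force: [1.1, -0.1, 1.1]
width: 0.0937
finger_force: 0.0
```

Request:
{"name": "carry_out", "arguments": {"steps": [[[-0.04,0,0],0,-1],[[-0.07,0,0],0,-1],[[-0.07,0,0],0,-1]]}}

```text
time: 7.4
tool_pos: [0.4792, -0.4314, 0.3017]
ee_rot: [-3.14, -0.002, 1.568]
wrist_force: [-0.1, 0.1, -0.5]
width: 0.094
finger_force: 0.0
```

```bash
python3 - <<'E'
from meas import *
o=robot.get_obs(); print(o["time"],o["tool_pos"],o["ee_rot"])
s=snap("wrist"); np.savez("w2.npz",**s); save(s,"w2.png",None,1.2)
cans(S={"wrist":s})
X=cloud(s); z=X[...,2]
# straight-side circles: points at z>.120 around each
m=((z>.10)&(z<.16)).astype(np.uint8)
k,l,st,ce=cv2.connectedComponentsWithStats(m)
for i in range(1,k):
    if st[i,4]>200:
        q=X[l==i]; c,r=cv2.minEnclosingCircle(q[:,:2].astype(np.float32)); print(ce[i].round(),st[i,4],np.round(c,4),round(r,4))
E
```

```text
7.4 [ 0.47924169 -0.43144883  0.30165312] [-3.13986108e+00 -1.79495612e-03  1.56805299e+00]
wrist px [456.  13.] n 819 xyz [ 0.6998 -0.247   0.1452] col [185. 174. 163.]
wrist px [294.  86.] n 1019 xyz [ 0.5265 -0.3225  0.1469] col [236.  193.  151.5]
wrist px [95. 87.] n 773 xyz [ 0.2996 -0.3216  0.1456] col [79. 50. 35.]
wrist px [197.  99.] n 974 xyz [ 0.4155 -0.3359  0.1469] col [240.  197.  139.5]
wrist px [ 92. 158.] n 579 xyz [ 0.2836 -0.4028  0.1458] col [133.   83.5  55. ]
wrist px [310. 170.] n 802 xyz [ 0.5502 -0.4193  0.1469] col [143.  96.  70.]
wrist px [219. 185.] n 771 xyz [ 0.4375 -0.4374  0.1469] col [137.  88.  60.]
[318.   4.] 245 [ 0.557  -0.2225] 0.0181
[443.  19.] 2304 [ 0.7054 -0.2359] 0.0333
[293.  87.] 1251 [ 0.528  -0.3221] 0.0228
[104.  88.] 1500 [ 0.2958 -0.321 ] 0.023
[199. 100.] 1240 [ 0.4136 -0.3355] 0.0228
[101. 155.] 1295 [ 0.2798 -0.4038] 0.0226
[308. 168.] 1091 [ 0.5525 -0.4211] 0.023
[220. 182.] 1043 [ 0.4361 -0.4402] 0.0227
```

View pics/w2.png

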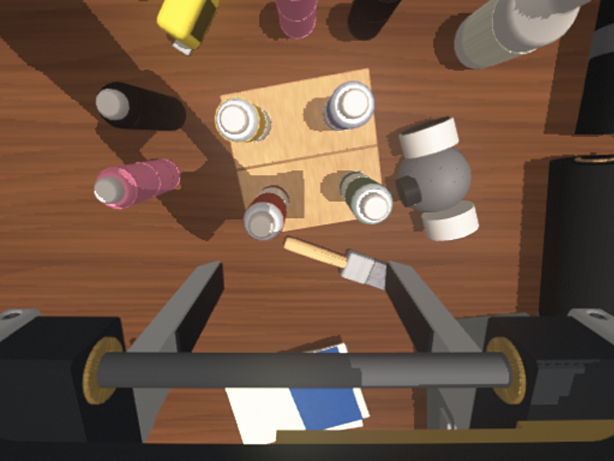

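Four targets are on the pad, in raw pixels: blue (293,87), yellow (199,100), red (220,182) and green (308,168). The black and pink cans at the left are off the pad and are the look-alikes. Blue first.

Request:
{"name": "carry_out", "arguments": {"steps": [[[0.05,0.02,0],0,-1],[[0.109,0.048,0],0,-1],[[0.109,0.048,0],0,-1],[[0.109,0.048,0.06],0,-1],[[0.109,0.048,0.12],0,-1],[[0.109,0.048,0.17],0,-1],[[0.109,0.048,0.207],0,-1],[[0.109,0.048,0.207],0,-1],[[0.109,0.048,0.207],0,1],[[0.109,0.048,0.207],0,1]]}}

```text
time: 8.7
tool_pos: [0.5291, -0.3216, 0.0997]
ee_rot: [3.137, 0.003, 1.571]
wrist_force: [0.4, -0.3, -0.4]
width: 0.0773
finger_force: 0.0
```

Request:
{"name": "carry_out", "arguments": {"steps": [[[0,0,0],0,1],[[0,0,0],0,1],[[0,0,-0.02],0,1],[[0,0,-0.06],0,1],[[0,0,-0.12],0,1],[[0,0,-0.18],0,1],[[0,0,-0.19],0,1]]}}

```text
time: 9.57
tool_pos: [0.529, -0.3216, 0.2925]
ee_rot: [3.133, 0.006, 1.571]
wrist_force: [-0.5, -0.7, -2.1]
width: 0.044
finger_force: 30.0
```

Request:
{"name": "carry_out", "arguments": {"steps": [[[0.02,0.0,0],0,1],[[0.06,0.005,0],0,1],[[0.11,0.01,0],0,1],[[0.16,0.015,0],0,1],[[0.21,0.02,0],0,1],[[0.255,0.025,0],0,1],[[0.285,0.03,0],0,1],[[0.299,0.03,0],0,1],[[0.299,0.03,0],0,1],[[0.299,0.03,0],0,1]]}}

```text
time: 10.82
tool_pos: [0.5573, -0.0225, 0.2856]
ee_rot: [-3.14, 0.0, 1.57]
wrist_force: [-0.3, 0.3, -2.4]
width: 0.0439
finger_force: 30.0
```

```bash
cat > rim.py <<'E'
from meas import *
def rim(n="side"):
    s=snap(n); X=cloud(s); z=X[...,2]; hs=cv2.cvtColor(s["image"],cv2.COLOR_RGB2HSV)
    o=robot.get_obs(); print(round(o["time"],2),o["tool_pos"].round(4),o["ee_rot"].round(4),o["wrist_force"].round(1))
    m=(abs(z-.09)<.008)&(X[...,0]>.38)&(X[...,0]<.68)&(X[...,1]<.06)&(X[...,1]>-.2)&(hs[...,0]>10)&(hs[...,0]<30)&(hs[...,2]>100)&(hs[...,1]<200)
    q=X[m]; print(n,"rim",len(q),cv2.minAreaRect(q[:,:2].astype(np.float32)),np.percentile(q,[1,99],0)[:,:2].round(4).tolist()); return s,X
E
python3 - <<'E'
from rim import *
s,X=rim("wrist"); save(s,"w3.png")
s,X=rim("side"); save(s,"s3.png",(150,120,380,320),3)
E
```

```text
10.88 [ 0.5575 -0.0227  0.286 ] [-3.1407e+00  3.0000e-04  1.5690e+00] [-0.3 -0.  -2.1]
wrist rim 3580 ((0.5209736227989197, -0.045997194945812225), (0.1616198569536209, 0.1894608587026596), 0.05083522945642471) [[0.4422, -0.1365], [0.5988, 0.0411]]
10.93 [ 0.5576 -0.0228  0.2862] [-3.1412e+00  2.0000e-04  1.5688e+00] [ 0.3 -1.  -1.1]
side rim 1332 ((0.5182741284370422, -0.050111450254917145), (0.16125060617923737, 0.18733350932598114), 0.13741688430309296) [[0.4397, -0.14], [0.5957, 0.0163]]
```

View pics/w3.png

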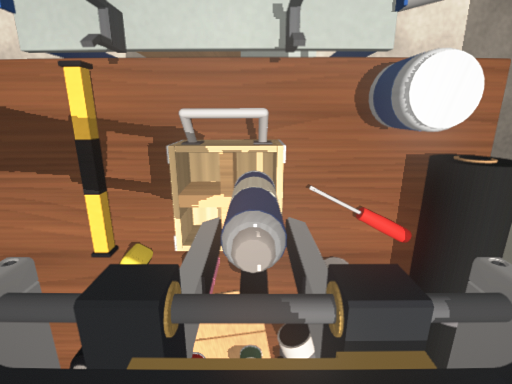

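View pics/s3.png

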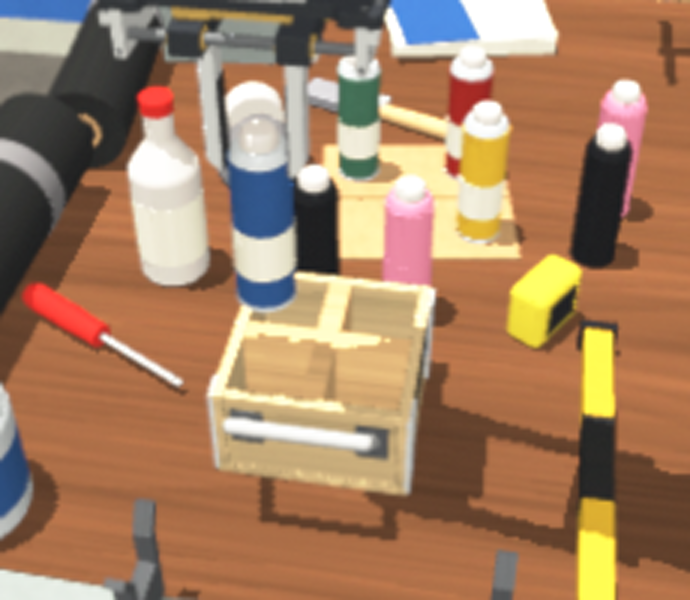

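The held blue can is centred over the far-right pocket (+x, +y), and the crate is square at about (0.519, -0.062). Lower it slowly.

Request:
{"name": "carry_out", "arguments": {"steps": [[[0,0,0.04],0,1],[[0,0,0.08],0,1],[[0,0,0.11],0,1],[[0,0,0.135],0,1],[[0,0,0.155],0,1],[[0,0,0.168],0,1],[[0,0,0.175],0,1],[[0,0,0.178],0,1],[[0,0,0.18],0,1],[[0,0,0.18],0,1]]}}

```text
time: 12.18
tool_pos: [0.5646, -0.0237, 0.1243]
ee_rot: [3.117, 0.004, 1.569]
wrist_force: [-9.6, 1.6, 46.6]
width: 0.0446
finger_force: 31.2
```

Request:
{"name": "carry_out", "arguments": {"steps": [[[0,0,-0.02],0,1],[[0,0,-0.025],0,1],[[0,0,-0.025],0,1]]}}

```text
time: 12.55
tool_pos: [0.5587, -0.0222, 0.1314]
ee_rot: [3.139, 0.0, 1.57]
wrist_force: [2.9, 0.3, -0.6]
width: 0.0441
finger_force: 29.7
```

```bash
python3 - <<'E'
from rim import *
s,X=rim("wrist"); 
a=s["image"]
s2,X2=rim("side"); b=s2["image"][120:320,150:380]
im=np.hstack([cv2.resize(a,(480,360)),cv2.resize(b,(320,360))]); cv2.imwrite("pics/c4.png",im[...,::-1])
m=(X2[...,0]>.5)&(X2[...,0]<.62)&(X2[...,1]>-.08)&(X2[...,1]<.02)&(s2["image"][...,2]>s2["image"][...,0].astype(int)+30)
q=X2[m]; print("blue z",np.percentile(q,[1,50,99],0).round(4).tolist())
E
```

```text
12.6 [ 0.5586 -0.022   0.1309] [ 3.1397 -0.      1.5701] [ 3.2 -0.3 -0.5]
wrist rim 7989 ((0.5202299356460571, -0.04480038583278656), (0.19028009474277496, 0.1622597873210907), 89.7235107421875) [[0.4431, -0.1385], [0.5988, 0.0421]]
12.65 [ 0.5586 -0.022   0.1308] [ 3.1399 -0.      1.5702] [ 3.  -1.1  0.1]
side rim 1223 ((0.5185405611991882, -0.05038697272539139), (0.16172295808792114, 0.18292227387428284), 0.1496300995349884) [[0.4394, -0.1401], [0.5963, 0.0164]]
blue z [[0.5022, -0.071, 0.0885], [0.5457, -0.0055, 0.4129], [0.5805, 0.0145, 0.5218]]
```

View pics/c4.png

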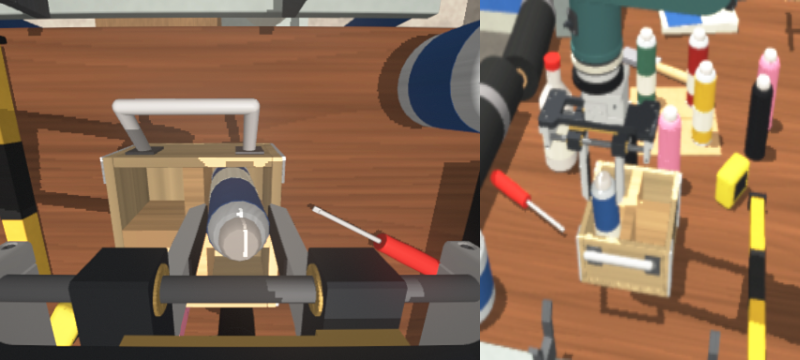

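```bash
python3 - <<'E'
from rim import *
for n in("side","scene","wrist"):
    s=snap(n); X=cloud(s); im=s["image"].astype(int)
    d=np.hypot(X[...,0]-.5586,X[...,1]+.022)
    m=(d<.027)&(X[...,2]>.02)&(X[...,2]<.25)
    q=X[m]; c=im[m]
    print(n,len(q))
    for lo in np.arange(.04,.22,.01):
        k=(q[:,2]>=lo)&(q[:,2]<lo+.01)
        if k.sum()>3: print(round(lo,3),k.sum(),q[k].mean(0)[:2].round(4),np.median(c[k],0))
E
```

```text
side 759
0.06 5 [ 0.5493 -0.0145] [214. 195. 166.]
0.07 33 [ 0.5478 -0.0095] [231. 226. 199.]
0.08 61 [ 0.5491 -0.009 ] [145. 138. 152.]
0.09 57 [ 0.5495 -0.0097] [ 49.  85. 135.]
0.1 56 [ 0.5505 -0.0094] [ 49.  85. 135.]
0.11 57 [ 0.5502 -0.0089] [ 49.  85. 136.]
0.12 56 [ 0.555  -0.0084] [ 49.   85.  135.5]
0.13 66 [ 0.5585 -0.0096] [ 50.5  87.  137. ]
0.14 116 [ 0.5573 -0.013 ] [204.  207.5 203.5]
0.15 84 [ 0.559  -0.0176] [212.5 207.  197. ]
0.16 72 [ 0.5611 -0.023 ] [218.  208.  194.5]
0.17 18 [ 0.5726 -0.0172] [113.   87.   77.5]
0.18 13 [ 0.5736 -0.0158] [78. 71. 69.]
0.19 23 [ 0.5725 -0.0167] [135. 130. 110.]
0.2 11 [ 0.5813 -0.0165] [162. 152. 144.]
0.21 6 [ 0.5814 -0.0138] [177.5 177.  170. ]
scene 343
0.06 6 [ 0.5747 -0.0264] [174.5 160.  129. ]
0.07 12 [ 0.5737 -0.036 ] [194.5 180.5 150. ]
0.08 14 [ 0.5721 -0.0396] [149.5 138.5 131. ]
0.09 16 [ 0.573  -0.0395] [37.5 59.5 98. ]
0.1 12 [ 0.5738 -0.0386] [28.5 52.  93. ]
0.11 10 [ 0.5678 -0.0407] [29.5 52.  90.5]
0.12 12 [ 0.5703 -0.0403] [26.5 51.  93. ]
0.13 13 [ 0.567  -0.0403] [41. 54. 97.]
0.14 48 [ 0.5634 -0.038 ] [136
[... 396 characters left out ...]
 [160. 150. 132.]
0.06 109 [ 0.553  -0.0068] [160. 150. 132.]
0.07 128 [ 0.5528 -0.0067] [159. 150. 132.]
0.08 170 [ 0.5548 -0.0074] [156. 148. 132.]
0.09 151 [ 0.5545 -0.0069] [63. 67. 87.]
0.1 183 [ 0.5551 -0.0068] [63. 67. 87.]
0.11 204 [ 0.5561 -0.007 ] [62. 67. 88.]
0.12 234 [ 0.5563 -0.0068] [62. 67. 88.]
0.13 360 [ 0.5564 -0.0085] [61. 67. 87.]
0.14 886 [ 0.5593 -0.0122] [129. 128. 129.]
0.15 1421 [ 0.5581 -0.0168] [159. 156. 153.]
0.16 1733 [ 0.5604 -0.0224] [187. 175. 164.]
0.17 252 [ 0.5565 -0.0172] [59. 51. 46.]
0.18 308 [ 0.5565 -0.0171] [59. 51. 46.]
0.19 343 [ 0.5565 -0.0161] [58. 49. 44.]
0.2 333 [ 0.5551 -0.015 ] [106. 102.  98.]
0.21 174 [ 0.5537 -0.021 ] [113.5 108.  106. ]
```

The can is inside the pocket. It slipped about 18 mm low in the grip because I lifted before the fingers had finished closing, so it reached the floor early and is now about 7 mm above it. Ease down, let go, and allow more closing rows next time.

Request:
{"name": "carry_out", "arguments": {"steps": [[[0,0,0.003],0,1],[[0,0,0.006],0,1],[[0,0,0.006],0,1],[[0,0,0.006],0,0.0],[[0,0,0.006],0,-0.3],[[0,0,0.006],0,-0.35],[[0,0,-0.03],0,-0.35],[[0,0,-0.09],0,-0.35],[[0,0,-0.15],0,-0.35],[[0,0,-0.16],0,-0.35]]}}

```text
time: 14.05
tool_pos: [0.5591, -0.0218, 0.2976]
ee_rot: [3.132, 0.001, 1.571]
wrist_force: [0.2, -0.2, -0.1]
width: 0.0633
finger_force: 0.0
```

```bash
cat >> meas.py <<'E'
def tops(n):  # all blobs z .10-.18 : enclosing circle, top z
    s=snap(n); X=cloud(s); z=X[...,2]
    o=robot.get_obs(); print(round(o["time"],2),o["tool_pos"].round(4),o["ee_rot"].round(3),"w",round(o["width"],4))
    m=((z>.10)&(z<.18)&(X[...,0]>.2)&(X[...,0]<.66)&(X[...,1]<.0)).astype(np.uint8)
    k,l,st,ce=cv2.connectedComponentsWithStats(m)
    for i in range(1,k):
        if st[i,4]>40:
            q=X[l==i]; t=q[q[:,2]>q[:,2].max()-.006]
            print(n,ce[i].round(),st[i,4],"mean",q[:,:2].mean(0).round(4),"topmean",t.mean(0).round(4),np.median(s["image"][l==i],0))
    return s,X
E
python3 - <<'E'
from meas import *
tops("side")
E
```

```text
14.1 [ 0.5587 -0.0218  0.296 ] [3.135e+00 1.000e-03 1.571e+00] w 0.0637
side [287.  51.] 137 mean [ 0.6078 -1.3741] topmean [ 0.6518 -1.3692  0.1432] [ 49.  85. 137.]
side [356.  64.] 313 mean [ 0.2632 -1.2147] topmean [ 0.2629 -1.1984  0.1557] [194. 152. 104.]
side [371. 108.] 114 mean [ 0.2181 -0.7445] topmean [ 0.2164 -0.7524  0.1294] [244. 241. 237.]
side [309. 155.] 466 mean [ 0.4216 -0.3727] topmean [ 0.4227 -0.3828  0.1497] [230.5 218.  197.5]
side [269. 146.] 198 mean [ 0.5468 -0.4077] topmean [ 0.5511 -0.4162  0.148 ] [124.5 140.5 120.5]
side [355. 164.] 484 mean [ 0.2872 -0.3463] topmean [ 0.2861 -0.3562  0.1462] [229.5 137.5 161. ]
side [255. 186.] 289 mean [ 0.5529 -0.1976] topmean [ 0.5549 -0.2068  0.1454] [43. 41. 42.]
side [286. 190.] 291 mean [ 0.4676 -0.1948] topmean [ 0.4688 -0.2048  0.1459] [247. 179. 199.]
side [243. 231.] 432 mean [ 0.5464 -0.0136] topmean [ 0.5493 -0.0228  0.1546] [184.  181.  171.5]
```

Request:
{"name": "carry_out", "arguments": {"steps": [[[-0.06,-0.025,0],0,-0.4],[[-0.11,-0.05,0],0,-1],[[-0.16,-0.075,0],0,-1],[[-0.22,-0.1,0],0,-1],[[-0.27,-0.125,0],0,-1],[[-0.314,-0.144,0],0,-1],[[-0.314,-0.144,0],0,-1],[[-0.314,-0.144,0],0,-1],[[-0.314,-0.144,0.05],0,-1],[[-0.314,-0.144,0.1],0,-1]]}}

```text
time: 15.35
tool_pos: [0.4148, -0.334, 0.1906]
ee_rot: [3.14, 0.001, 1.573]
wrist_force: [0.1, -0.1, -0.4]
width: 0.094
finger_force: 0.0
```

Request:
{"name": "carry_out", "arguments": {"steps": [[[0,-0.001,0.05],0,-1],[[0,-0.001,0.085],0,-1],[[0,-0.001,0.095],0,-1],[[0,-0.001,0.095],0,1],[[0,-0.001,0.095],0,1],[[0,-0.001,0.095],0,1],[[0,-0.001,0.095],0,1],[[0,-0.001,0.095],0,1],[[0,-0.001,0.095],0,1],[[0,-0.001,0.095],0,1]]}}

```text
time: 16.6
tool_pos: [0.4127, -0.3358, 0.0967]
ee_rot: [3.141, 0.0, 1.571]
wrist_force: [-1.5, 0.1, 1.2]
width: 0.0448
finger_force: 30.0
```

Request:
{"name": "carry_out", "arguments": {"steps": [[[0,0,-0.03],0,1],[[0,0,-0.08],0,1],[[0,0,-0.14],0,1],[[0.02,0,-0.18],0,1],[[0.07,0.015,-0.19],0,1],[[0.125,0.03,-0.19],0,1],[[0.18,0.045,-0.19],0,1],[[0.235,0.055,-0.19],0,1],[[0.285,0.065,-0.19],0,1],[[0.312,0.066,-0.19],0,1]]}}

```text
time: 17.85
tool_pos: [0.4786, -0.0211, 0.2854]
ee_rot: [-3.14, -0.001, 1.573]
wrist_force: [0.2, 0.0, -2.1]
width: 0.0447
finger_force: 30.0
```

Request:
{"name": "carry_out", "arguments": {"steps": [[[0,0,0],0,1],[[0,0,0],0,1],[[0,0,0.04],0,1],[[0,0,0.08],0,1],[[0,0,0.11],0,1],[[0,0,0.135],0,1],[[0,0,0.155],0,1]]}}

```text
time: 18.73
tool_pos: [0.4781, -0.0251, 0.1298]
ee_rot: [-3.14, 0.0, 1.568]
wrist_force: [-0.4, -0.1, -1.7]
width: 0.0449
finger_force: 30.0
```

Request:
{"name": "carry_out", "arguments": {"steps": [[[0,0,0.012],0,1],[[0,0,0.02],0,1],[[0,0,0.024],0,1],[[0,0,0.0265],0,1],[[0,0,0.0265],0,1]]}}

```text
time: 19.35
tool_pos: [0.479, -0.0236, 0.1053]
ee_rot: [3.141, 0.0, 1.571]
wrist_force: [-0.3, -0.1, -2.6]
width: 0.0444
finger_force: 30.0
```

Request:
{"name": "carry_out", "arguments": {"steps": [[[0,0,0.0015],0,1],[[0,0,0.0025],0,1],[[0,0,0.0025],0,0.0],[[0,0,0.0025],0,-0.2],[[0,0,0.0025],0,-0.2],[[0,0,-0.03],0,-0.2],[[0,0,-0.08],0,-0.2],[[0,0,-0.13],0,-0.2],[[0,0,-0.18],0,-0.2],[[0,0,-0.18],0,-0.2]]}}

```text
time: 20.6
tool_pos: [0.4807, -0.0239, 0.2906]
ee_rot: [3.131, 0.002, 1.571]
wrist_force: [0.3, 0.5, -0.2]
width: 0.0566
finger_force: 0.0
```

```bash
python3 - <<'E'
from rim import *
rim("wrist"); tops("side")
E
```

```text
20.65 [ 0.4797 -0.0238  0.2874] [3.1364e+00 8.0000e-04 1.5707e+00] [-0.5  1.  -0.7]
wrist rim 4984 ((0.5211913585662842, -0.04584505409002304), (0.16067516803741455, 0.18966315686702728), 0.20210787653923035) [[0.4429, -0.1389], [0.599, 0.0401]]
20.7 [ 0.4789 -0.0237  0.2852] [3.141 0.    1.571] w 0.0561
side [312.  51.] 331 mean [ 0.4809 -1.3736] topmean [ 0.5463 -1.374   0.1669] [ 49.  86. 138.]
side [357.  66.] 178 mean [ 0.2576 -1.1979] topmean [ 0.2959 -1.2008  0.1424] [194. 152. 103.]
side [371. 109.] 114 mean [ 0.2182 -0.7427] topmean [ 0.2149 -0.755   0.1295] [243.5 241.  237. ]
side [270. 146.] 211 mean [ 0.5466 -0.4081] topmean [ 0.5471 -0.4138  0.1473] [143. 154. 136.]
side [306. 147.] 151 mean [ 0.435  -0.4245] topmean [ 0.4341 -0.4278  0.14  ] [167.  56.  46.]
side [355. 164.] 484 mean [ 0.2872 -0.3463] topmean [ 0.2865 -0.3542  0.1467] [229. 138. 161.]
side [255. 186.] 274 mean [ 0.553  -0.1968] topmean [ 0.5579 -0.2037  0.1451] [41. 40. 41.]
side [286. 190.] 274 mean [ 0.4679 -0.1944] topmean [ 0.4692 -0.2027  0.1451] [246. 178. 192.]
side [243. 231.] 428 mean [ 0.5465 -0.0137] topmean [ 0.549  -0.0231  0.1548] [212.5 212.  206. ]
side [273. 235.] 441 mean [ 0.4752 -0.0116] topmean [ 0.4763 -0.021   0.155 ] [219. 188. 156.]
```

Request:
{"name": "carry_out", "arguments": {"steps": [[[-0.05,-0.01,0],0,-0.4],[[-0.11,-0.02,0],0,-1],[[-0.17,-0.03,0],0,-1],[[-0.23,-0.042,0],0,-1],[[-0.29,-0.042,0],0,-1],[[-0.35,-0.042,0],0,-1],[[-0.4,-0.042,0],0,-1],[[-0.415,-0.042,0],0,-1],[[-0.415,-0.042,0.04],0,-1],[[-0.415,-0.042,0.1],0,-1]]}}

```text
time: 21.95
tool_pos: [0.4375, -0.4387, 0.185]
ee_rot: [3.139, 0.002, 1.571]
wrist_force: [-0.6, -0.5, -0.4]
width: 0.094
finger_force: 0.0
```

Request:
{"name": "carry_out", "arguments": {"steps": [[[0,0,0.05],0,-1],[[0,0,0.08],0,-1],[[0,0,0.09],0,-1],[[0,0,0.09],0,1],[[0,0,0.09],0,1],[[0,0,0.09],0,1],[[0,0,0.09],0,1],[[0,0,0.09],0,1],[[0,0,0.09],0,1],[[0,0,0.09],0,1]]}}

```text
time: 23.2
tool_pos: [0.4366, -0.4388, 0.0952]
ee_rot: [3.142, 0.0, 1.571]
wrist_force: [-0.1, -0.1, 1.2]
width: 0.0442
finger_force: 29.9
```

Request:
{"name": "carry_out", "arguments": {"steps": [[[0,0,-0.03],0,1],[[0,0,-0.08],0,1],[[0,0,-0.14],0,1],[[0.02,0,-0.18],0,1],[[0.07,0.01,-0.19],0,1],[[0.125,0.02,-0.19],0,1],[[0.18,0.03,-0.19],0,1],[[0.24,0.04,-0.19],0,1],[[0.295,0.0425,-0.19],0,1],[[0.338,0.0425,-0.19],0,1]]}}

```text
time: 24.45
tool_pos: [0.479, -0.0982, 0.2843]
ee_rot: [-3.141, -0.001, 1.572]
wrist_force: [0.8, 0.1, -1.3]
width: 0.0449
finger_force: 29.9
```

Request:
{"name": "carry_out", "arguments": {"steps": [[[0,0,0],0,1],[[0,0,0],0,1],[[0,0,0.04],0,1],[[0,0,0.08],0,1],[[0,0,0.11],0,1],[[0,0,0.135],0,1],[[0,0,0.155],0,1],[[0,0,0.167],0,1],[[0,0,0.175],0,1],[[0,0,0.18],0,1]]}}

```text
time: 25.7
tool_pos: [0.4795, -0.101, 0.105]
ee_rot: [3.141, 0.0, 1.57]
wrist_force: [-0.3, 0.3, -2.3]
width: 0.0445
finger_force: 29.9
```

Request:
{"name": "carry_out", "arguments": {"steps": [[[0,0,0.0015],0,1],[[0,0,0.003],0,1],[[0,0,0.003],0,0.0],[[0,0,0.003],0,-0.2],[[0,0,0.003],0,-0.2],[[0,0,-0.03],0,-0.2],[[0,0,-0.08],0,-0.2],[[0,0,-0.13],0,-0.2],[[0,0,-0.18],0,-0.2],[[0,0,-0.18],0,-0.2]]}}

```text
time: 26.95
tool_pos: [0.4812, -0.1012, 0.2906]
ee_rot: [3.131, 0.003, 1.571]
wrist_force: [-0.2, -1.0, 0.4]
width: 0.0564
finger_force: 0.0
```

```bash
python3 - <<'E'
from rim import *
rim("side"); tops("side")
E
```

```text
27.0 [ 0.4802 -0.1009  0.2875] [3.1364e+00 1.6000e-03 1.5707e+00] [-0.3 -0.3 -0.5]
side rim 1199 ((0.5179867744445801, -0.07683618366718292), (0.1614351123571396, 0.24362711608409882), 0.03857896104454994) [[0.4395, -0.14], [0.5957, 0.0164]]
27.05 [ 0.4794 -0.1007  0.2853] [3.14  0.    1.571] w 0.0563
side [336.  54.] 1045 mean [ 0.3649 -1.3098] topmean [ 0.3994 -1.3178  0.1766] [ 49.  86. 136.]
side [371. 109.] 117 mean [ 0.218  -0.7435] topmean [ 0.2152 -0.7497  0.1282] [243. 240. 236.]
side [271. 145.] 174 mean [ 0.5417 -0.4092] topmean [ 0.5478 -0.4195  0.1496] [189.  196.5 184. ]
side [355. 164.] 485 mean [ 0.2871 -0.3467] topmean [ 0.286  -0.3564  0.1463] [228. 137. 160.]
side [255. 186.] 289 mean [ 0.5529 -0.1977] topmean [ 0.5548 -0.2069  0.1451] [42. 41. 41.]
side [286. 190.] 290 mean [ 0.4677 -0.1948] topmean [ 0.4688 -0.204   0.1458] [246. 178. 198.]
side [275. 225.] 807 mean [ 0.4752 -0.0479] topmean [ 0.4764 -0.0564  0.1545] [224. 197. 178.]
side [243. 231.] 431 mean [ 0.5464 -0.0136] topmean [ 0.5484 -0.0224  0.1545] [211. 211. 204.]
```

Request:
{"name": "carry_out", "arguments": {"steps": [[[-0.05,0.01,0],0,-0.4],[[-0.11,0.025,0],0,-1],[[-0.17,0.04,0],0,-1],[[-0.23,0.055,0],0,-1],[[-0.29,0.07,0],0,-1],[[-0.3195,0.072,0],0,-1],[[-0.3195,0.072,0],0,-1],[[-0.3195,0.072,0.05],0,-1],[[-0.3195,0.072,0.1],0,-1]]}}

```text
time: 28.18
tool_pos: [0.5514, -0.4183, 0.184]
ee_rot: [3.141, -0.0, 1.572]
wrist_force: [0.4, -0.1, -0.6]
width: 0.0939
finger_force: 0.0
```

Request:
{"name": "carry_out", "arguments": {"steps": [[[0,0,0.05],0,-1],[[0,0,0.08],0,-1],[[0,0,0.09],0,-1],[[0,0,0.09],0,1],[[0,0,0.09],0,1],[[0,0,0.09],0,1],[[0,0,0.09],0,1],[[0,0,0.09],0,1],[[0,0,0.09],0,1],[[0,0,0.09],0,1]]}}

```text
time: 29.42
tool_pos: [0.5512, -0.4203, 0.0952]
ee_rot: [3.141, 0.0, 1.571]
wrist_force: [-1.0, 0.1, 1.4]
width: 0.0447
finger_force: 30.0
```

Request:
{"name": "carry_out", "arguments": {"steps": [[[0,0,-0.03],0,1],[[0,0,-0.08],0,1],[[0,0,-0.14],0,1],[[0.02,0,-0.18],0,1],[[0.07,0,-0.19],0,1],[[0.125,0.003,-0.19],0,1],[[0.18,0.006,-0.19],0,1],[[0.235,0.0085,-0.19],0,1],[[0.285,0.0085,-0.19],0,1],[[0.319,0.0085,-0.19],0,1]]}}

```text
time: 30.68
tool_pos: [0.5593, -0.0987, 0.2844]
ee_rot: [-3.141, -0.001, 1.572]
wrist_force: [0.6, 0.0, -2.4]
width: 0.0446
finger_force: 30.0
```

Request:
{"name": "carry_out", "arguments": {"steps": [[[0,0,0],0,1],[[0,0,0],0,1],[[0,0,0.04],0,1],[[0,0,0.08],0,1],[[0,0,0.11],0,1],[[0,0,0.135],0,1],[[0,0,0.155],0,1],[[0,0,0.167],0,1],[[0,0,0.175],0,1],[[0,0,0.18],0,1]]}}

```text
time: 31.92
tool_pos: [0.56, -0.1016, 0.105]
ee_rot: [3.141, 0.0, 1.57]
wrist_force: [0.3, 0.1, -1.8]
width: 0.0444
finger_force: 30.0
```

Request:
{"name": "carry_out", "arguments": {"steps": [[[0,0,0.0015],0,1],[[0,0,0.003],0,1],[[0,0,0.003],0,0.0],[[0,0,0.003],0,-0.2],[[0,0,0.003],0,-0.2],[[0,0,-0.03],0,-0.2],[[0,0,-0.08],0,-0.2],[[0,0,-0.13],0,-0.2],[[0,0,-0.18],0,-0.2],[[0,0,-0.18],0,-0.2]]}}

```text
time: 33.17
tool_pos: [0.5616, -0.1016, 0.2912]
ee_rot: [3.131, 0.003, 1.571]
wrist_force: [0.3, -0.1, -0.1]
width: 0.0563
finger_force: 0.0
```

```bash
python3 - <<'E'
from rim import *
s,X=rim("side"); save(s,"s5.png",(130,170,400,384),2.5); tops("side")
for n in ("side","scene"):
    s=snap(n);X=cloud(s);im=s["image"].astype(int)
    m=(abs(X[...,2]-.107)<.009)&(X[...,1]>.03)&(X[...,1]<.1)&(X[...,0]>.4)&(X[...,0]<.65); q=X[m]
    print(n,"handle",len(q),q.mean(0).round(4),np.percentile(q,[2,98],0).round(4).tolist())
E
```

```text
33.23 [ 0.5607 -0.1014  0.2879] [3.1360e+00 1.5000e-03 1.5707e+00] [-0.3 -0.1  0.1]
side rim 1128 ((0.5175620317459106, -0.07616974413394928), (0.240435391664505, 0.1615896224975586), 89.70880126953125) [[0.4394, -0.1385], [0.5962, 0.0166]]
33.27 [ 0.5599 -0.1012  0.2853] [3.14  0.    1.571] w 0.0564
side [328.  55.] 1005 mean [ 0.4037 -1.3045] topmean [ 0.2981 -1.2184  0.1766] [ 49.  86. 135.]
side [371. 109.] 116 mean [ 0.2182 -0.7435] topmean [ 0.2152 -0.7545  0.1291] [243.  240.5 236.5]
side [355. 164.] 479 mean [ 0.2869 -0.3466] topmean [ 0.2859 -0.3561  0.1459] [229. 137. 160.]
side [255. 186.] 285 mean [ 0.5529 -0.1976] topmean [ 0.555  -0.2068  0.1453] [43. 41. 42.]
side [286. 189.] 286 mean [ 0.4678 -0.1951] topmean [ 0.4684 -0.204   0.1454] [247.  181.  198.5]
side [244. 221.] 780 mean [ 0.5501 -0.0485] topmean [ 0.5529 -0.0582  0.1549] [187. 188. 180.]
side [275. 225.] 804 mean [ 0.4752 -0.0478] topmean [ 0.4767 -0.0572  0.1547] [223. 195. 177.]
side handle 273 [0.5159 0.0598 0.1054] [[0.4641, 0.053, 0.0998], [0.5695, 0.064, 0.1094]]
scene handle 129 [0.5222 0.0508 0.1072] [[0.4666, 0.0398, 0.0986], [0.5749, 0.0587, 0.114]]
```

View pics/s5.png

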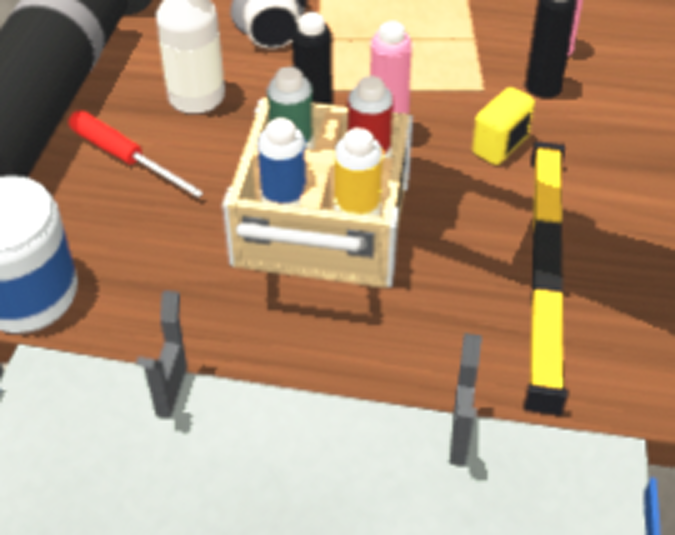

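All four cans stand in their pockets, with nozzle tops at 0.155 m. The crate centre (x 0.519) must shift about 35 mm in -x to pass between the brackets (inner faces x 0.367 and 0.603). Turn the hand and approach the handle.

Request:
{"name": "carry_out", "arguments": {"steps": [[[0.04,-0.01,0],-1,0.2],[[0.09,-0.02,0],-2,0.23],[[0.13,-0.03,0],-3,0.23],[[0.159,-0.0405,0],-4,0.23],[[0.159,-0.0405,0],-5,0.23],[[0.159,-0.0405,0],-6,0.23],[[0.159,-0.0405,0],-7,0.23],[[0.159,-0.0405,0],-8,0.23],[[0.159,-0.0405,0],-9,0.23],[[0.159,-0.0405,0],-9,0.23]]}}

```text
time: 34.62
tool_pos: [0.5186, 0.0579, 0.2829]
ee_rot: [3.142, -0.004, 3.139]
wrist_force: [-0.4, -0.3, 0.7]
width: 0.0362
finger_force: 0.0
```

```bash
python3 - <<'E'
from h import *
s=snap("wrist");X=cloud(s)
o=robot.get_obs(); print(o["tool_pos"],o["ee_rot"],o["width"])
m=(abs(X[...,2]-.107)<.007)&(X[...,1]>.045)&(X[...,1]<.08)&(X[...,0]>.44)&(X[...,0]<.6); q=X[m]
print("handle",len(q),q.mean(0).round(4),np.percentile(q,[2,98],0).round(4).tolist())
r=cv2.minAreaRect(q[:,:2].astype(np.float32)); print(r)
# brackets tops
m=(X[...,2]>.06)&(X[...,2]<.115)&(X[...,1]>.12)&(X[...,1]<.21); q=X[m]
for a,b in((.33,.42),(.55,.65)):
    k=q[(q[:,0]>a)&(q[:,0]<b)]; print(len(k),np.percentile(k,[1,50,99],0).round(4).tolist() if len(k) else '')
m=(X[...,1]>.2)&(X[...,2]<.03)&(X[...,2]>0); print("deck",np.median(X[m][:,2]))
# deck edge: height step along y at x~.45..0.52
for y in np.arange(.125,.17,.003):
    m=(X[...,0]>.44)&(X[...,0]<.53)&(abs(X[...,1]-y)<.0015); print(round(y,3),np.nanmedian(X[m][:,2]).round(4) if m.any() else None,end='; ')
E
```

```text
[0.5186902  0.0578692  0.28324406] [ 3.14152108 -0.00315953  3.13845847] 0.03611377836757144
handle 814 [0.5168 0.0569 0.1099] [[0.4662, 0.0466, 0.1019], [0.5715, 0.063, 0.1128]]
((0.5199325680732727, 0.054048798978328705), (0.017923329025506973, 0.11163195222616196), 89.97290802001953)
652 [[0.3553, 0.1343, 0.0607], [0.3639, 0.1911, 0.0975], [0.3697, 0.2092, 0.1095]]
456 [[0.6047, 0.1347, 0.0607], [0.609, 0.1914, 0.0954], [0.6191, 0.2077, 0.1092]]
deck 0.013421430598397989
0.125 0.3974; 0.128 0.3974; 0.131 0.3913; 0.134 0.3866; 0.137 0.3838; 0.14 0.0002; 0.143 -0.0022; 0.146 None; 0.149 0.005; 0.152 0.0126; 0.155 0.0132; 0.158 0.0132; 0.161 0.0132; 0.164 0.0133; 0.167 0.0131; 0.17 0.0132;
```

Request:
{"name": "carry_out", "arguments": {"steps": [[[0,0,0.06],0,0.23],[[0,0,0.12],0,0.23],[[0,0,0.16],0,0.23],[[0,0,0.185],0,0.23],[[0,0,0.197],0,0.23],[[0,0,0.197],0,0.23],[[0,0,0.197],0,0.6],[[0,0,0.197],0,1],[[0,0,0.197],0,1],[[0,0,0.197],0,1]]}}

```text
time: 35.92
tool_pos: [0.5201, 0.0559, 0.0893]
ee_rot: [-3.138, 0.002, 3.141]
wrist_force: [-0.9, -5.8, 2.9]
width: 0.0107
finger_force: 30.0
```

Request:
{"name": "carry_out", "arguments": {"steps": [[[0,0,0],0,1],[[0,0,0],0,1]]}}

```text
time: 36.17
tool_pos: [0.5201, 0.0559, 0.0893]
ee_rot: [-3.138, 0.002, 3.141]
wrist_force: [0.1, -5.0, 1.4]
width: 0.0112
finger_force: 30.0
```

Request:
{"name": "carry_out", "arguments": {"steps": [[[0.002,0.006,-0.001],0,1],[[0.006,0.016,-0.002],0,1],[[0.01,0.028,-0.002],0,1],[[0.015,0.04,-0.002],0,1],[[0.02,0.052,-0.002],0,1],[[0.025,0.064,-0.002],0,1],[[0.029,0.076,-0.002],0,1],[[0.032,0.086,-0.002],0,1],[[0.033,0.092,-0.002],0,1],[[0.033,0.094,-0.002],0,1]]}}

```text
time: 37.42
tool_pos: [0.4861, 0.1495, 0.0893]
ee_rot: [-3.136, -0.0, -3.142]
wrist_force: [1.5, -8.3, -2.8]
width: 0.0111
finger_force: 30.2
```

```bash
cat > cr.py <<'E'
from h import *
def cr(n="side"):
    s=snap(n);X=cloud(s);z=X[...,2];hs=cv2.cvtColor(s["image"],cv2.COLOR_RGB2HSV)
    o=robot.get_obs(); print(round(o["time"],2),o["tool_pos"].round(4),o["ee_rot"].round(4),o["wrist_force"].round(1),round(o["width"],4))
    m=(z>.08)&(z<.125)&(X[...,0]>.38)&(X[...,0]<.66)&(X[...,1]<.45)&(X[...,1]>-.2)&(hs[...,0]>10)&(hs[...,0]<30)&(hs[...,2]>120)&(hs[...,1]>40)&(hs[...,1]<150)
    m=cv2.morphologyEx(m.astype(np.uint8),cv2.MORPH_OPEN,np.ones((2,2)))
    q=X[m>0]; print(n,len(q),cv2.minAreaRect(q[:,:2].astype(np.float32)),np.percentile(q,[2,98],0).round(4).tolist())
    A=np.c_[q[:,:2],np.ones(len(q))]; print("slope",np.linalg.lstsq(A,q[:,2],rcond=None)[0][:2].round(3)); return s,X
E
python3 - <<'E'
from cr import *
s,X=cr("side"); save(s,"s6.png",(130,170,400,384),2.5)
E
```

```text
37.48 [0.4861 0.1497 0.0893] [-3.1364e+00 -6.0000e-04  3.1416e+00] [ 0.2 -6.  -2.4] 0.0111
side 322 ((0.45959436893463135, 0.07711873203516006), (0.29902058839797974, 0.11506440490484238), 50.86238479614258) [[nan, nan, nan], [nan, nan, nan]]
 ** On entry to DLASCL parameter number  4 had an illegal value
 ** On entry to DLASCL parameter number  4 had an illegal valueTraceback (most recent call last):
  File "<stdin>", line 2, in <module>
  File "cr.py", line 8, in cr
    A=np.c_[q[:,:2],np.ones(len(q))]; print("slope",np.linalg.lstsq(A,q[:,2],rcond=None)[0][:2].round(3)); return s,X
                                                    ~~~~~~~~~~~~~~~^^^^^^^^^^^^^^^^^^^^^
    x, resids, rank, s = _umath_linalg.lstsq(a, b, rcond,
                         ~~~~~~~~~~~~~~~~~~~^^^^^^^^^^^^^
                                             signature=signature)
                                             ^^^^^^^^^^^^^^^^^^^^
    raise LinAlgError("SVD did not converge in Linear Least Squares")
numpy.linalg.LinAlgError: SVD did not converge in Linear Least Squares
```

```bash
sed -i 's/q=X\[m>0\]/q=X[(m>0)\&np.isfinite(z)]/; s/np.ones((2,2))/np.ones((2,2),np.uint8)/' cr.py
python3 - <<'E'
from cr import *
a,_=cr("scene"); b,_=cr("side")
im=np.hstack([cv2.resize(a["image"][60:240,180:400],(440,360)),cv2.resize(b["image"][184:384,150:350],(360,360))])
cv2.imwrite("pics/c6.png",im[...,::-1])
E
```

```text
37.52 [0.4861 0.1497 0.0893] [-3.1366e+00 -6.0000e-04  3.1415e+00] [ 1.5 -5.7 -2.6] 0.0105
scene 744 ((0.49093377590179443, 0.02750866860151291), (0.15860165655612946, 0.1612621396780014), 1.1829755306243896) [[0.4177, -0.0519, 0.0724], [0.5693, 0.1028, 0.1432]]
slope [-0.012  0.   ]
37.58 [0.4861 0.1497 0.0893] [-3.1369e+00 -6.0000e-04  3.1414e+00] [ 1.  -6.  -2.3] 0.011
side 318 ((0.48400652408599854, 0.07401885837316513), (0.15436451137065887, 0.29516756534576416), 0.9919089674949646) [[0.4078, -0.0405, 0.0656], [0.5571, 0.1901, 0.2196]]
slope [0.068 0.272]
```

View pics/c6.png

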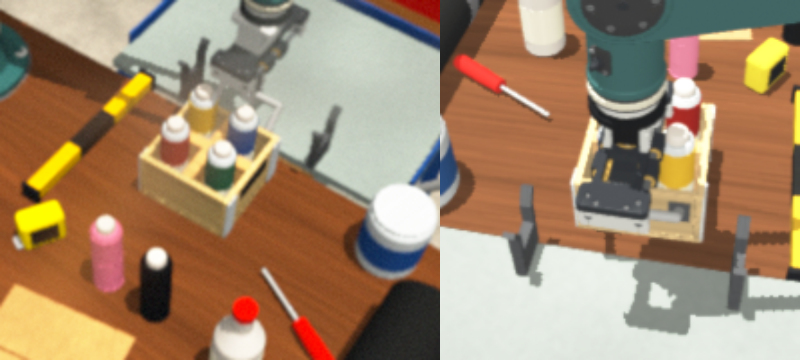

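Crate is at (0.489, 0.028), yaw about 1°, and lined up between the brackets with its front edge about 42 mm short of the deck. Tilt its front up about 18 mm.

Request:
{"name": "carry_out", "arguments": {"steps": [[[0,-0.001,-0.003],0,1],[[0,-0.003,-0.006],0,1],[[0,-0.004,-0.01],0,1],[[0,-0.006,-0.014],0,1],[[0,-0.007,-0.018],0,1],[[0,-0.008,-0.021],0,1],[[0,-0.009,-0.023],0,1],[[0,-0.009,-0.023],0,1],[[0,-0.009,-0.023],0,1]]}}

```text
time: 38.7
tool_pos: [0.4863, 0.1432, 0.113]
ee_rot: [3.141, 0.0, -3.142]
wrist_force: [0.0, -2.1, -8.3]
width: 0.011
finger_force: 30.0
```

```bash
python3 - <<'E'
from cr import *
a,X=cr("scene")
E
```

```text
38.75 [0.4863 0.1432 0.113 ] [ 3.1410e+00  2.0000e-04 -3.1416e+00] [ 0.9 -2.2 -8.2] 0.0111
scene 911 ((0.49077755212783813, 0.030185595154762268), (0.15673819184303284, 0.17144790291786194), 1.3708856105804443) [[0.417, -0.0537, 0.0745], [0.5676, 0.0995, 0.1498]]
slope [0.007 0.063]
```

Request:
{"name": "carry_out", "arguments": {"steps": [[[0,0.005,0],0,1],[[0,0.014,0],0,1],[[0,0.024,0],0,1],[[0,0.034,0],0,1],[[0,0.044,0],0,1],[[0,0.054,0],0,1],[[0,0.064,0],0,1],[[0,0.074,0],0,1],[[0,0.082,0],0,1],[[0,0.085,0],0,1]]}}

```text
time: 40.0
tool_pos: [0.4862, 0.2285, 0.113]
ee_rot: [3.142, -0.0, -3.141]
wrist_force: [0.2, -3.2, -7.9]
width: 0.0109
finger_force: 30.0
```

```bash
python3 - <<'E'
from cr import *
a,X=cr("scene")
E
```

```text
40.05 [0.4862 0.2287 0.113 ] [ 3.141   0.     -3.1412] [ 0.  -1.7 -8.2] 0.0108
scene 890 ((0.48952293395996094, 0.10745329409837723), (0.15797005593776703, 0.16143348813056946), 0.285788893699646) [[0.4158, 0.0313, 0.0743], [0.567, 0.1852, 0.1465]]
slope [-0.006  0.067]
```

Request:
{"name": "carry_out", "arguments": {"steps": [[[0,0.005,0],0,1],[[0,0.014,0],0,1],[[0,0.024,0.0005],0,1],[[0,0.034,0.001],0,1],[[0,0.044,0.002],0,1],[[0,0.054,0.0025],0,1],[[0,0.064,0.003],0,1],[[0,0.074,0.004],0,1],[[0,0.082,0.0045],0,1],[[0,0.085,0.005],0,1]]}}

```text
time: 41.3
tool_pos: [0.4865, 0.3123, 0.1083]
ee_rot: [-3.14, 0.0, 3.141]
wrist_force: [0.3, -4.6, -6.3]
width: 0.011
finger_force: 30.0
```

```bash
python3 - <<'E'
from cr import *
a,X=cr("scene")
E
```

```text
41.35 [0.4865 0.3127 0.1082] [-3.1404e+00  3.0000e-04  3.1415e+00] [ 0.8 -5.2 -5.5] 0.0113
scene 963 ((0.49018657207489014, 0.2319379597902298), (0.24509043991565704, 0.15724720060825348), 89.94857025146484) [[0.4163, 0.1122, 0.0749], [0.5675, 0.2666, 0.1504]]
slope [-0.012  0.027]
```

Request:
{"name": "carry_out", "arguments": {"steps": [[[0,0.005,0],0,1],[[0,0.014,0.0005],0,1],[[0,0.024,0.001],0,1],[[0,0.034,0.0015],0,1],[[0,0.044,0.002],0,1],[[0,0.054,0.0025],0,1],[[0,0.064,0.003],0,1],[[0,0.074,0.003],0,1],[[0,0.084,0.003],0,1],[[0,0.092,0.003],0,1]]}}

```text
time: 42.6
tool_pos: [0.4862, 0.4056, 0.105]
ee_rot: [3.141, -0.0, -3.142]
wrist_force: [0.2, -5.5, -5.7]
width: 0.0108
finger_force: 30.0
```

Request:
{"name": "carry_out", "arguments": {"steps": [[[0,0.008,0.0],0,1],[[0,0.018,0.0],0,1],[[0,0.028,0.0],0,1],[[0,0.034,0.001],0,1],[[0,0.036,0.002],0,1],[[0,0.036,0.003],0,1],[[0,0.036,0.0035],0,1]]}}

```text
time: 43.48
tool_pos: [0.4862, 0.4416, 0.1023]
ee_rot: [3.14, 0.0, -3.142]
wrist_force: [-1.7, -1.3, -2.7]
width: 0.0112
finger_force: 30.0
```

```bash
python3 - <<'E'
from cr import *
a,X=cr("scene"); 
E
```

```text
43.52 [0.4862 0.4416 0.1023] [ 3.1395e+00  5.0000e-04 -3.1416e+00] [-1.4 -2.6 -4. ] 0.0113
scene 805 ((0.48958033323287964, 0.3184535801410675), (0.15905965864658356, 0.16335146129131317), 0.9870844483375549) [[0.4161, 0.2399, 0.0752], [0.566, 0.3932, 0.1482]]
slope [-0.009  0.015]
```

Request:
{"name": "carry_out", "arguments": {"steps": [[[0,0,0.001],0,1],[[0,0,0.001],0,0.5],[[0,0,0.001],0,0.23],[[0,0,0.001],0,0.23],[[0,0,0.001],0,0.23],[[0,0,-0.04],0,0.23],[[0,0,-0.1],0,0.23],[[0,0,-0.16],0,0.23],[[0,0,-0.2],0,0.23],[[0,0,-0.2],0,0.23]]}}

```text
time: 44.78
tool_pos: [0.4874, 0.4418, 0.307]
ee_rot: [3.135, 0.008, 3.142]
wrist_force: [-0.6, -0.5, -0.8]
width: 0.0359
finger_force: 0.0
```

```bash
python3 - <<'E'
from cr import *
a,X=cr("scene"); b,X2=cr("side")
im=np.hstack([cv2.resize(a["image"][30:210,180:400],(440,360)),cv2.resize(b["image"][184:384,150:400],(360,288)) if 0 else cv2.resize(b["image"][184:384,170:370],(360,360))])
cv2.imwrite("pics/c7.png",im[...,::-1])
for n,X,s in(("scene",X,a),("side",X2,b)):
    hs=cv2.cvtColor(s["image"],cv2.COLOR_RGB2HSV)
    m=(X[...,0]>.2)&(X[...,0]<.36)&(X[...,1]>-.25)&(X[...,1]<.16)&(hs[...,0]>18)&(hs[...,0]<35)&(hs[...,1]>150)&(X[...,2]>.018)&(X[...,2]<.045)&(hs[...,2]>90)
    k,l,st,ce=cv2.connectedComponentsWithStats(m.astype(np.uint8))
    q=X[m]; q=q[(q[:,1]>-.17)]; print("bar",len(q),cv2.minAreaRect(q[:,:2].astype(np.float32)),q.min(0),q.max(0))
E
```

```text
44.83 [0.4868 0.4414 0.3034] [3.1388 0.0034 3.1415] [-0.1  0.6 -0.9] 0.0362
scene 815 ((0.48920300602912903, 0.32032695412635803), (0.15795671939849854, 0.16185389459133148), 0.45443323254585266) [[0.4164, 0.2412, 0.076], [0.566, 0.392, 0.1498]]
slope [-0.012  0.015]
44.88 [0.4863 0.4409 0.3009] [ 3.1416e+00 -2.0000e-04  3.1415e+00] [ 0.   0.6 -0.2] 0.0363
side 675 ((0.4598289728164673, 0.28632476925849915), (0.07671967893838882, 0.10628543794155121), 89.4595718383789) [[0.4121, 0.2495, 0.0719], [0.5089, 0.3215, 0.1026]]
slope [0.011 0.08 ]
bar 470 ((0.2845402956008911, -0.010922342538833618), (0.3045507073402405, 0.030704690143465996), 89.99065399169922) [ 0.26918137 -0.16319897  0.0180064 ] [0.29991629 0.14135408 0.03444279]
bar 792 ((0.28374525904655457, -0.007331103086471558), (0.3046523332595825, 0.026896793395280838), 89.46321105957031) [ 0.26888712 -0.15958089  0.01842344] [0.29799676 0.14498551 0.03168336]
```

View pics/c7.png

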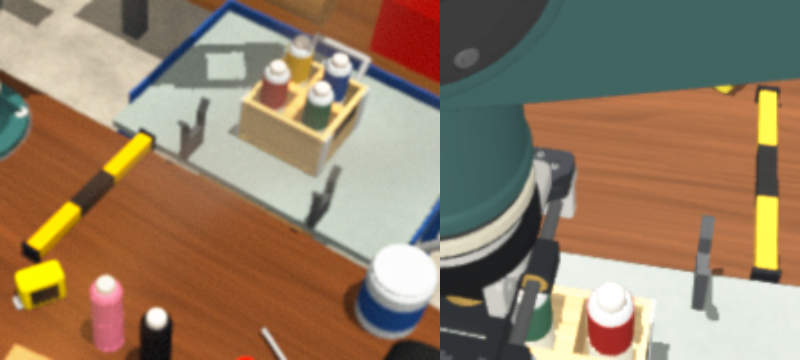

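Crate with cans stands flat on the deck, centre about 0.17 m in. The bar on the bench has been nudged to (0.284, -0.009), still along y. Go and fetch it.

Request:
{"name": "carry_out", "arguments": {"steps": [[[0.02,-0.05,0],1,0.1],[[0.045,-0.1,0],2,-0.3],[[0.07,-0.155,0],3,-0.3],[[0.09,-0.21,0],4,-0.3],[[0.115,-0.26,0],5,-0.3],[[0.14,-0.31,0],6,-0.3],[[0.165,-0.365,0],7,-0.3],[[0.19,-0.42,0],8,-0.3],[[0.202,-0.45,0],9,-0.3],[[0.202,-0.45,0.02],9,-0.3]]}}

```text
time: 46.12
tool_pos: [0.2835, -0.0108, 0.28]
ee_rot: [-3.141, 0.0, 1.564]
wrist_force: [0.5, 0.4, -0.8]
width: 0.0609
finger_force: 0.0
```

Request:
{"name": "carry_out", "arguments": {"steps": [[[0,0,0.02],0,-0.3],[[0,0,0.04],0,-0.3],[[0,0,0.04],0,-0.3]]}}

```text
time: 46.5
tool_pos: [0.2825, -0.0087, 0.2378]
ee_rot: [-3.134, -0.002, 1.57]
wrist_force: [0.4, -1.0, 1.1]
width: 0.0611
finger_force: 0.0
```

```bash
python3 - <<'E'
from h import *
o=robot.get_obs(); print(o["time"],o["tool_pos"],o["ee_rot"],o["width"])
s=snap("wrist");X=cloud(s);hs=cv2.cvtColor(s["image"],cv2.COLOR_RGB2HSV)
m=(X[...,0]>.2)&(X[...,0]<.36)&(X[...,1]>-.175)&(X[...,1]<.19)&(hs[...,0]>18)&(hs[...,0]<35)&(hs[...,1]>150)&(X[...,2]>.02)&(X[...,2]<.045)
q=X[m]; print("bar",len(q),cv2.minAreaRect(q[:,:2].astype(np.float32)),q.min(0),q.max(0),np.median(q[:,2]))
k=(q[:,1]>.06); print(q[k].mean(0),q[~k].mean(0))
E
```

```text
46.5 [ 0.28254136 -0.0087336   0.23777311] [-3.13435406e+00 -1.82908854e-03  1.57049526e+00] 0.06113236159738535
bar 1553 ((0.28795191645622253, -0.02224193513393402), (0.08217459917068481, 0.325867235660553), 10.711498260498047) [ 0.27197487 -0.17474448  0.0201314 ] [0.35860208 0.14143593 0.04493704] 0.029123955762750776
[0.28824325 0.08797147 0.02768603] [ 0.29068381 -0.08995898  0.02954811]
```

Request:
{"name": "carry_out", "arguments": {"steps": [[[0,0.002,0.06],0,-0.3],[[0,0.002,0.12],0,-0.3],[[0,0.002,0.175],0,-0.3],[[0,0.002,0.215],0,-0.3],[[0,0.002,0.232],0,-0.3],[[0,0.002,0.2345],0,-0.3],[[0,0.002,0.2345],0,1],[[0,0.002,0.2345],0,1],[[0,0.002,0.2345],0,1],[[0,0.002,0.2345],0,1]]}}

```text
time: 47.8
tool_pos: [0.286, -0.0092, 0.0072]
ee_rot: [-3.141, 0.0, 1.571]
wrist_force: [1.3, -0.8, -0.1]
width: 0.0251
finger_force: 29.0
```

Request:
{"name": "carry_out", "arguments": {"steps": [[[0,0,0],0,1],[[0,0,0],0,1]]}}

```text
time: 48.05
tool_pos: [0.2861, -0.0092, 0.0071]
ee_rot: [-3.141, 0.0, 1.571]
wrist_force: [-2.4, -0.8, 1.7]
width: 0.0249
finger_force: 30.0
```

Request:
{"name": "carry_out", "arguments": {"steps": [[[0,0,-0.03],0,1],[[0,0,-0.08],0,1],[[0,0,-0.13],0,1],[[0,0,-0.18],0,1],[[0.02,0.02,-0.2],-1,1],[[0.05,0.06,-0.2],-2,1],[[0.09,0.1,-0.2],-3,1],[[0.13,0.14,-0.2],-4,1],[[0.165,0.18,-0.2],-5,1],[[0.1797,0.1995,-0.2],-6,1]]}}

```text
time: 49.3
tool_pos: [0.4868, 0.1727, 0.2047]
ee_rot: [-3.14, -0.003, 2.626]
wrist_force: [-0.7, -1.6, -3.1]
width: 0.0243
finger_force: 30.0
```

Request:
{"name": "carry_out", "arguments": {"steps": [[[0,0,0],-1,1],[[0,0,0],-2,1],[[0,0,0],-3,1],[[0,0,0],-3,1],[[0,0,0],-3,1]]}}

```text
time: 49.92
tool_pos: [0.4856, 0.1707, 0.2063]
ee_rot: [3.142, -0.001, 3.139]
wrist_force: [-0.2, -0.6, -2.3]
width: 0.0245
finger_force: 30.0
```

```bash
python3 - <<'E'
from h import *
o=robot.get_obs(); print(o["time"],o["tool_pos"],o["ee_rot"],o["width"])
s=snap("wrist");X=cloud(s);hs=cv2.cvtColor(s["image"],cv2.COLOR_RGB2HSV)
z=X[...,2]
m=(hs[...,0]>18)&(hs[...,0]<35)&(hs[...,1]>150)&(z>.19)&(z<.26)
q=X[m]; print("bar",len(q),cv2.minAreaRect(q[:,:2].astype(np.float32)),q.min(0),q.max(0),np.median(q[:,2]))
for n in("scene","wrist"):
  X=cloud(snap(n)); z=X[...,2]
  m=(z>.06)&(z<.115)&(X[...,1]>.12)&(X[...,1]<.21); q=X[m]
  for a,b in((.33,.42),(.55,.65)):
    k=q[(q[:,0]>a)&(q[:,0]<b)]; print(n,len(k),np.percentile(k,[1,50,99],0).round(4).tolist() if len(k) else '')
E
```

```text
49.925 [0.48559913 0.1706553  0.20628385] [ 3.14150426e+00 -1.01547619e-03  3.13904112e+00] 0.024472163701111452
bar 3232 ((0.4817938804626465, 0.17177657783031464), (0.024736102670431137, 0.17281398177146912), 89.22709655761719) [0.39541949 0.15850222 0.19000255] [0.56802957 0.18496728 0.23805343] 0.19859477740715792
scene 114 [[0.3532, 0.1328, 0.0605], [0.3625, 0.1873, 0.0861], [0.3692, 0.2055, 0.1091]]
scene 115 [[0.6035, 0.1313, 0.0602], [0.6123, 0.1877, 0.0841], [0.6194, 0.2016, 0.1098]]
wrist 745 [[0.3555, 0.1347, 0.0636], [0.363, 0.1529, 0.1009], [0.3689, 0.2095, 0.1091]]
wrist 175 [[0.6045, 0.1441, 0.0638], [0.6064, 0.1956, 0.0957], [0.6189, 0.1999, 0.1035]]
```

```bash
python3 - <<'E'
from h import *
for n in ("scene","side"):
    s=snap(n);X=cloud(s);hs=cv2.cvtColor(s["image"],cv2.COLOR_RGB2HSV);z=X[...,2]
    m=(hs[...,0]>18)&(hs[...,0]<35)&(hs[...,1]>150)&(z>.15)&(z<.26)&(X[...,1]>.1)&(X[...,1]<.25)
    q=X[m]; print(n,len(q),q.min(0).round(4),q.max(0).round(4))
    for a,b in((.34,.38),(.38,.42),(.55,.59),(.59,.64)):
        k=q[(q[:,0]>a)&(q[:,0]<b)]; print(len(k),k.mean(0).round(4),k[:,2].max().round(4)) if len(k) else 0
E
```

```text
scene 651 [0.332  0.1482 0.1501] [0.624  0.1845 0.258 ]
106 [0.3599 0.1649 0.1712] 0.1864
109 [0.3993 0.1638 0.1825] 0.1983
143 [0.5705 0.1621 0.232 ] 0.2457
128 [0.6072 0.1613 0.2429] 0.258
side 2003 [0.3339 0.1564 0.1501] [0.6285 0.1882 0.2522]
427 [0.3604 0.1787 0.1706] 0.1824
436 [0.3999 0.1785 0.1814] 0.1939
427 [0.5707 0.1763 0.2306] 0.2429
384 [0.6073 0.176  0.2407] 0.2522
```

The bar has swung about 16° in the pads, with its -x end low. I'll lower it so the low end meets its bracket seat first and gently levels the bar as it goes down.

Request:
{"name": "carry_out", "arguments": {"steps": [[[-0.003,0,0.03],0,1],[[-0.003,0,0.06],0,1],[[-0.003,0,0.08],0,1],[[-0.003,0,0.095],0,1],[[-0.003,0,0.103],0,1],[[-0.003,0,0.108],0,1],[[-0.003,0,0.112],0,1],[[-0.003,0,0.116],0,1],[[-0.003,0,0.12],0,1],[[-0.003,0,0.12],0,1]]}}

```text
time: 51.42
tool_pos: [0.4885, 0.1706, 0.0866]
ee_rot: [-3.142, -0.001, 3.141]
wrist_force: [0.4, 0.4, -1.3]
width: 0.0244
finger_force: 30.0
```

```bash
cat > bar.py <<'E'
from h import *
o=robot.get_obs(); print(o["time"],o["tool_pos"].round(4),o["wrist_force"].round(1),o["wrist_torque"].round(2))
for n in ("scene","side"):
    s=snap(n);X=cloud(s);hs=cv2.cvtColor(s["image"],cv2.COLOR_RGB2HSV);z=X[...,2]
    m=(hs[...,0]>18)&(hs[...,0]<35)&(hs[...,1]>150)&(z>.045)&(z<.26)&(X[...,1]>.1)&(X[...,1]<.24)
    q=X[m]; print(n,len(q),q.min(0).round(4),q.max(0).round(4))
    for a,b in((.33,.355),(.38,.42),(.55,.59),(.62,.65)):
        k=q[(q[:,0]>a)&(q[:,0]<b)]; print(len(k),k.mean(0).round(4),k[:,2].max().round(4)) if len(k) else 0
E
python3 bar.py
```

```text
51.425 [0.4885 0.1706 0.0866] [ 0.4  0.4 -1.3] [ 0.06  0.14 -0.01]
scene 571 [0.3292 0.136  0.0578] [0.6335 0.1938 0.1153]
45 [0.3412 0.167  0.0796] 0.1056
102 [0.3991 0.1621 0.0811] 0.0921
123 [0.5704 0.1646 0.0966] 0.1061
37 [0.6263 0.1624 0.1011] 0.1153
side 1561 [0.3314 0.1455 0.0573] [0.6317 0.209  0.1081]
200 [0.3427 0.1764 0.0765] 0.1049
341 [0.4    0.1769 0.0792] 0.0876
319 [0.5711 0.1768 0.0936] 0.1023
95 [0.626  0.1767 0.0985] 0.1081
```

Request:
{"name": "carry_out", "arguments": {"steps": [[[0,0,0.004],0,1],[[0,0,0.008],0,1],[[0,0,0.012],0,1],[[0,0,0.016],0,1],[[0,0,0.019],0,1],[[0,0,0.021],0,1],[[0,0,0.023],0,1],[[0,0,0.023],0,1]]}}

```text
time: 52.52
tool_pos: [0.49, 0.1707, 0.0746]
ee_rot: [3.141, 0.006, -3.141]
wrist_force: [-16.2, -4.7, 41.4]
width: 0.0246
finger_force: 30.0
```

```bash
python3 bar.py
```

```text
52.525 [0.49   0.1707 0.0746] [-16.2  -4.7  41.4] [-0.95  3.16 -0.  ]
scene 553 [0.3313 0.1356 0.0569] [0.635  0.1899 0.1106]
49 [0.3409 0.1665 0.0804] 0.1043
91 [0.3982 0.1621 0.0767] 0.0896
125 [0.5698 0.1656 0.078 ] 0.087
44 [0.6268 0.1635 0.0775] 0.088
side 1432 [0.3315 0.1516 0.055 ] [0.6331 0.2096 0.106 ]
203 [0.3426 0.1765 0.0773] 0.106
338 [0.3999 0.1769 0.0752] 0.0826
283 [0.5715 0.1769 0.0757] 0.0829
69 [0.6266 0.1732 0.0793] 0.084
```

Request:
{"name": "carry_out", "arguments": {"steps": [[[0,0,-0.006],0,1],[[0,0,-0.01],0,1],[[0,0,-0.01],0,0.4],[[0,0,-0.01],0,0],[[0,0,-0.01],0,0],[[0,0,-0.02],0,0],[[0,0,-0.06],0,0],[[0,0,-0.12],0,0],[[0,0,-0.18],0,0],[[0,0,-0.18],0,0]]}}

```text
time: 53.88
tool_pos: [0.4915, 0.1713, 0.2516]
ee_rot: [3.138, 0.013, 3.141]
wrist_force: [0.0, 0.6, -0.9]
width: 0.0468
finger_force: 0.0
```

```bash
python3 bar.py; python3 - <<'E'
from cr import *
s=snap("wrist");X=cloud(s);hs=cv2.cvtColor(s["image"],cv2.COLOR_RGB2HSV);z=X[...,2]
m=(hs[...,0]>18)&(hs[...,0]<35)&(hs[...,1]>150)&(z>.076)&(z<.1)&(X[...,1]>.1)&(X[...,1]<.22)
q=X[m]; print("wrist bar",cv2.minAreaRect(q[:,:2].astype(np.float32)),np.median(q[:,2]))
a=snap("scene"); im=np.hstack([cv2.resize(a["image"][30:210,180:400],(380,311)),cv2.resize(s["image"],(415,311))]); cv2.imwrite("pics/c8.png",im[...,::-1])
E
```

```text
53.875 [0.4915 0.1713 0.2516] [ 0.   0.6 -0.9] [ 0.04 -0.04  0.01]
scene 573 [0.3299 0.1367 0.0543] [0.6334 0.187  0.1082]
47 [0.3409 0.1644 0.08  ] 0.1017
108 [0.3998 0.1638 0.0776] 0.0854
126 [0.5696 0.1649 0.0788] 0.0881
41 [0.627  0.1633 0.0776] 0.0868
side 1640 [0.3301 0.152  0.0554] [0.6319 0.2101 0.1057]
212 [0.3419 0.1766 0.0771] 0.1041
339 [0.3998 0.1769 0.0752] 0.0839
305 [0.5699 0.1763 0.0761] 0.0826
66 [0.6261 0.1736 0.0795] 0.0848
wrist bar ((0.48300451040267944, 0.17208319902420044), (0.025441167876124382, 0.30084699392318726), 89.85681915283203) 0.08306704873352944
```

View pics/c8.png

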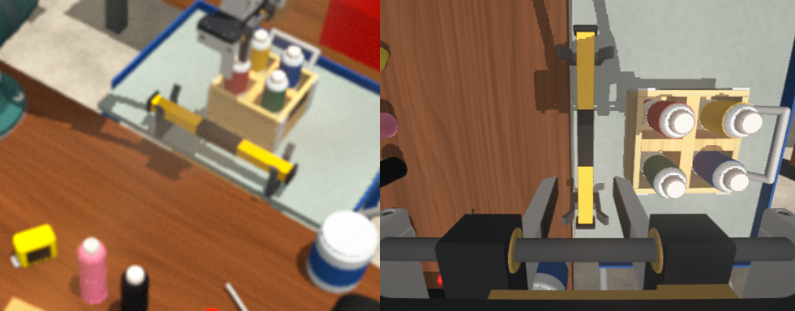

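The bar lies level in both brackets, at its starting height (top 0.083 m) and position. The crate with four upright cans is flat behind it, and the hand is clear. Handing in.

Request:
{"name": "carry_out", "arguments": {"steps": [[[0,0,-0.01],0,0],[[0,0,-0.01],0,0],[[0,0,-0.01],0,0]]}}

```text
time: 54.45
tool_pos: [0.4887, 0.1706, 0.2537]
ee_rot: [-3.142, -0.001, 3.141]
wrist_force: [0.1, -0.5, 0.4]
width: 0.0467
finger_force: 0.0
```

```bash
python3 -c "
from bench import robot
print(robot.close_job())"
```

```text
the job is handed in; nothing more can be done
None
```

I handed the job in at about 54 s (the hand-in returned no verdict): all four cans stand in the crate, the crate is flat on the deck about 0.17 m in, and the bar is back in both brackets; the blue can met its pocket floor early at about 47 N on the wrist, so it was not lowered as gently as asked.

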